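Count out four turned spacers on a tilting counting board and kit them

TASK

Use the counting board to count out a set of four spacers: tilt it fully forward by its handle so that spacers roll into the pockets, then tip it fully back so that the excess rolls home into its channel and all four pockets stay filled (tilt again if one is empty). Lay the four counted spacers from the pockets in the four compartments of the wooden kit tray, one in each, lying along it, while the excess waits in the channel; then clear every excess spacer from the channel into the grey stock bin, lying on the bin's floor. Leave the board tipped back and the other things on the bench where they are.

Things in the scene. Friction and masses are not known exactly. Their poses are not given: they have to be found in the camera images.
- spacer1: Spacer 1 of up to seven alike (None if absent): plain aluminium cylinder, 28 mm diameter, 60 mm long, about 85 g, dark bore mark on the ends. Origin at its centre, own y axis along the cylinder. Rolls where the ground slopes over about 10 degrees, stays on the level. Hold it from above by its two flat ends; in channel, pockets and tray nothing beside the ends rises above its centre line.
- spacer2: Spacer 2 of up to seven alike (None if absent): plain aluminium cylinder, 28 mm diameter, 60 mm long, about 85 g, dark bore mark on the ends. Origin at its centre, own y axis along the cylinder. Rolls where the ground slopes over about 10 degrees, stays on the level. Hold it from above by its two flat ends; in channel, pockets and tray nothing beside the ends rises above its centre line.
- spacer3: Spacer 3 of up to seven alike (None if absent): plain aluminium cylinder, 28 mm diameter, 60 mm long, about 85 g, dark bore mark on the ends. Origin at its centre, own y axis along the cylinder. Rolls where the ground slopes over about 10 degrees, stays on the level. Hold it from above by its two flat ends; in channel, pockets and tray nothing beside the ends rises above its centre line.
- spacer4: Spacer 4 of up to seven alike (None if absent): plain aluminium cylinder, 28 mm diameter, 60 mm long, about 85 g, dark bore mark on the ends. Origin at its centre, own y axis along the cylinder. Rolls where the ground slopes over about 10 degrees, stays on the level. Hold it from above by its two flat ends; in channel, pockets and tray nothing beside the ends rises above its centre line.
- spacer5: Spacer 5 of up to seven alike (None if absent): plain aluminium cylinder, 28 mm diameter, 60 mm long, about 85 g, dark bore mark on the ends. Origin at its centre, own y axis along the cylinder. Rolls where the ground slopes over about 10 degrees, stays on the level. Hold it from above by its two flat ends; in channel, pockets and tray nothing beside the ends rises above its centre line.
- spacer6: Spacer 6 of up to seven alike (None if absent): plain aluminium cylinder, 28 mm diameter, 60 mm long, about 85 g, dark bore mark on the ends. Origin at its centre, own y axis along the cylinder. Rolls where the ground slopes over about 10 degrees, stays on the level. Hold it from above by its two flat ends; in channel, pockets and tray nothing beside the ends rises above its centre line.
- spacer7: Spacer 7 of up to seven alike (None if absent): plain aluminium cylinder, 28 mm diameter, 60 mm long, about 85 g, dark bore mark on the ends. Origin at its centre, own y axis along the cylinder. Rolls where the ground slopes over about 10 degrees, stays on the level. Hold it from above by its two flat ends; in channel, pockets and tray nothing beside the ends rises above its centre line.
- board (a joint): Tilt of the counting board (rad): 0 level (at the start), 0.45 fully forward (pocket and handle end low), -0.35 fully tipped back (channel end low), stops at both ends. Stiff hinge: stays where left; some 8 N at the handle moves it. In the frame of board_hinge the flat channel runs from its end wall (x = -175 mm, 50 wide, 22 high) to x = 28 mm; tipped back, excess collects at that wall.
- board_hinge (a point): On the hinge axis, 100 mm above the bench. Has the board's axes: x along the deck from channel to pockets and handle, y along the hinge (level, parallel to spacers lying on the board), z out of the deck. Plywood board 72 mm wide, deck at z = 0; side guides at y = +-32 to 36 mm stand 5 mm above the channel and pocket floors. Stand cheeks (x = 0, y = +-47 to 57 mm) end level with it.
- board_handle (a point): Middle of the handle, a round steel bar 14 mm thick, 60 mm long along the board's y, 198 mm from the hinge along the board's x and 20 mm above the deck, beyond the pockets; 35 mm free between bar and end wall. Moves on an arc about the hinge; pinched from above, turns between the fingers. Bar height 187 mm tipped back, 120 mm level, 32 mm fully forward.
- pocket1 (a point): Centre of a spacer in pocket 1 of the row of four (1 next to the channel, 4 next to the handle), board's axes, x = 43 mm from the hinge. Pockets are 30 mm apart, 10 mm below the deck, shallow V floors; end wall 50 wide, 14 above the deck. A seated spacer may lie up to 8 mm off along the row; a full row stops others behind it; one may perch over it till the board tips back.
- pocket2 (a point): Centre of a spacer in pocket 2 of the row of four (1 next to the channel, 4 next to the handle), board's axes, x = 73 mm from the hinge. Pockets are 30 mm apart, 10 mm below the deck, shallow V floors; end wall 50 wide, 14 above the deck. A seated spacer may lie up to 8 mm off along the row; a full row stops others behind it; one may perch over it till the board tips back.
- pocket3 (a point): Centre of a spacer in pocket 3 of the row of four (1 next to the channel, 4 next to the handle), board's axes, x = 103 mm from the hinge. Pockets are 30 mm apart, 10 mm below the deck, shallow V floors; end wall 50 wide, 14 above the deck. A seated spacer may lie up to 8 mm off along the row; a full row stops others behind it; one may perch over it till the board tips back.
- pocket4 (a point): Centre of a spacer in pocket 4 of the row of four (1 next to the channel, 4 next to the handle), board's axes, x = 133 mm from the hinge. Pockets are 30 mm apart, 10 mm below the deck, shallow V floors; end wall 50 wide, 14 above the deck. A seated spacer may lie up to 8 mm off along the row; a full row stops others behind it; one may perch over it till the board tips back.
- tray: Loose wooden kit tray, 158 mm (its x) by 82 mm (its y), origin under its centre, 0.6 kg, base 6 mm thick. Four compartments side by side along x, 38 mm apart, each 32 mm wide and 70 mm long along the tray's y; dividers between them up to 20 mm above the bench, low end walls up to 11 mm.
- tray_c1 (a point): Centre of a spacer lying in compartment 1 of the tray (20 mm above the tray's underside); tray axes, the spacer lies along y.
- tray_c2 (a point): Centre of a spacer lying in compartment 2 of the tray (20 mm above the tray's underside); tray axes, the spacer lies along y.
- tray_c3 (a point): Centre of a spacer lying in compartment 3 of the tray (20 mm above the tray's underside); tray axes, the spacer lies along y.
- tray_c4 (a point): Centre of a spacer lying in compartment 4 of the tray (20 mm above the tray's underside); tray axes, the spacer lies along y.
- bin: Grey stock bin fixed to the bench, open on top, 130 mm (its x) by 160 mm (its y) by 32 mm high, walls 4 mm, floor 4 mm; origin under its centre. A spacer lying in it has its centre 18 mm above the bench.
- oilcan: Bystander, oil bottle: leave where it is. Green bottle 150 mm high, 64 mm in diameter, origin under its centre.
- wrench: Bystander, wrench: leave where it is. 190 mm long, lies along its x axis.
- gauge_case: Bystander, wooden gauge case: leave where it is. 110 by 75 by 40 mm, origin under its centre.
- chuck_key: Bystander, chuck key: leave where it is. T-shaped, 85 mm long with a 110 mm cross bar, 18 mm high.
Not all that is in view belongs to the job. What is shaped like the spacer5 but orange or pink is not meant.

How it is judged (in metres and radians):
On the way, in this order (a step that is already met when the one before it is completed fails the run):
1. the board is tilted fully forward (value of joint board above 0.38 rad), for 0.2 s.
2. the board is tipped fully back, each of its four pockets holds a spacer, and every other spacer is back in the channel (value of joint board below -0.27 rad and distance between any of spacer1, spacer2, spacer3, spacer4, spacer5, spacer6, spacer7 and pocket1 below 0.014 m and distance between any of spacer1, spacer2, spacer3, spacer4, spacer5, spacer6, spacer7 and pocket2 below 0.014 m and distance between any of spacer1, spacer2, spacer3, spacer4, spacer5, spacer6, spacer7 and pocket3 below 0.014 m and distance between any of spacer1, spacer2, spacer3, spacer4, spacer5, spacer6, spacer7 and pocket4 below 0.014 m and ((distance between spacer1 and pocket1 below 0.014 m or distance between spacer1 and pocket2 below 0.014 m or distance between spacer1 and pocket3 below 0.014 m or distance between spacer1 and pocket4 below 0.014 m) or (x of spacer1 in the frame of board_hinge between -0.177 and 0.022 m and z of spacer1 in the frame of board_hinge between 0.005 and 0.025 m and y of spacer1 in the frame of board_hinge between -0.02 and 0.02 m)) and ((distance between spacer2 and pocket1 below 0.014 m or distance between spacer2 and pocket2 below 0.014 m or distance between spacer2 and pocket3 below 0.014 m or distance between spacer2 and pocket4 below 0.014 m) or (x of spacer2 in the frame of board_hinge between -0.177 and 0.022 m and z of spacer2 in the frame of board_hinge between 0.005 and 0.025 m and y of spacer2 in the frame of board_hinge between -0.02 and 0.02 m)) and ((distance between spacer3 and pocket1 below 0.014 m or distance between spacer3 and pocket2 below 0.014 m or distance between spacer3 and pocket3 below 0.014 m or distance between spacer3 and pocket4 below 0.014 m) or (x of spacer3 in the frame of board_hinge between -0.177 and 0.022 m and z of spacer3 in the frame of board_hinge between 0.005 and 0.025 m and y of spacer3 in the frame of board_hinge between -0.02 and 0.02 m)) and ((distance between spacer4 and pocket1 below 0.014 m or distance between spacer4 and pocket2 below 0.014 m or distance between spacer4 and pocket3 below 0.014 m or distance between spacer4 and pocket4 below 0.014 m) or (x of spacer4 in the frame of board_hinge between -0.177 and 0.022 m and z of spacer4 in the frame of board_hinge between 0.005 and 0.025 m and y of spacer4 in the frame of board_hinge between -0.02 and 0.02 m)) and ((distance between spacer5 and pocket1 below 0.014 m or distance between spacer5 and pocket2 below 0.014 m or distance between spacer5 and pocket3 below 0.014 m or distance between spacer5 and pocket4 below 0.014 m) or (x of spacer5 in the frame of board_hinge between -0.177 and 0.022 m and z of spacer5 in the frame of board_hinge between 0.005 and 0.025 m and y of spacer5 in the frame of board_hinge between -0.02 and 0.02 m)) and ((distance between spacer6 and pocket1 below 0.014 m or distance between spacer6 and pocket2 below 0.014 m or distance between spacer6 and pocket3 below 0.014 m or distance between spacer6 and pocket4 below 0.014 m) or (x of spacer6 in the frame of board_hinge between -0.177 and 0.022 m and z of spacer6 in the frame of board_hinge between 0.005 and 0.025 m and y of spacer6 in the frame of board_hinge between -0.02 and 0.02 m)) and ((distance between spacer7 and pocket1 below 0.014 m or distance between spacer7 and pocket2 below 0.014 m or distance between spacer7 and pocket3 below 0.014 m or distance between spacer7 and pocket4 below 0.014 m) or (x of spacer7 in the frame of board_hinge between -0.177 and 0.022 m and z of spacer7 in the frame of board_hinge between 0.005 and 0.025 m and y of spacer7 in the frame of board_hinge between -0.02 and 0.02 m))), for 0.2 s.
3. four spacers lie in the tray, one in each compartment, while the excess lies in the channel (((distance between spacer1 and tray_c1 below 0.009 m and angle between the y axis of spacer1 and the y axis of tray, either way round below 0.15 rad) or (distance between spacer2 and tray_c1 below 0.009 m and angle between the y axis of spacer2 and the y axis of tray, either way round below 0.15 rad) or (distance between spacer3 and tray_c1 below 0.009 m and angle between the y axis of spacer3 and the y axis of tray, either way round below 0.15 rad) or (distance between spacer4 and tray_c1 below 0.009 m and angle between the y axis of spacer4 and the y axis of tray, either way round below 0.15 rad) or (distance between spacer5 and tray_c1 below 0.009 m and angle between the y axis of spacer5 and the y axis of tray, either way round below 0.15 rad) or (distance between spacer6 and tray_c1 below 0.009 m and angle between the y axis of spacer6 and the y axis of tray, either way round below 0.15 rad) or (distance between spacer7 and tray_c1 below 0.009 m and angle between the y axis of spacer7 and the y axis of tray, either way round below 0.15 rad)) and ((distance between spacer1 and tray_c2 below 0.009 m and angle between the y axis of spacer1 and the y axis of tray, either way round below 0.15 rad) or (distance between spacer2 and tray_c2 below 0.009 m and angle between the y axis of spacer2 and the y axis of tray, either way round below 0.15 rad) or (distance between spacer3 and tray_c2 below 0.009 m and angle between the y axis of spacer3 and the y axis of tray, either way round below 0.15 rad) or (distance between spacer4 and tray_c2 below 0.009 m and angle between the y axis of spacer4 and the y axis of tray, either way round below 0.15 rad) or (distance between spacer5 and tray_c2 below 0.009 m and angle between the y axis of spacer5 and the y axis of tray, either way round below 0.15 rad) or (distance between spacer6 and tray_c2 below 0.009 m and angle between the y axis of spacer6 and the y axis of tray, either way round below 0.15 rad) or (distance between spacer7 and tray_c2 below 0.009 m and angle between the y axis of spacer7 and the y axis of tray, either way round below 0.15 rad)) and ((distance between spacer1 and tray_c3 below 0.009 m and angle between the y axis of spacer1 and the y axis of tray, either way round below 0.15 rad) or (distance between spacer2 and tray_c3 below 0.009 m and angle between the y axis of spacer2 and the y axis of tray, either way round below 0.15 rad) or (distance between spacer3 and tray_c3 below 0.009 m and angle between the y axis of spacer3 and the y axis of tray, either way round below 0.15 rad) or (distance between spacer4 and tray_c3 below 0.009 m and angle between the y axis of spacer4 and the y axis of tray, either way round below 0.15 rad) or (distance between spacer5 and tray_c3 below 0.009 m and angle between the y axis of spacer5 and the y axis of tray, either way round below 0.15 rad) or (distance between spacer6 and tray_c3 below 0.009 m and angle between the y axis of spacer6 and the y axis of tray, either way round below 0.15 rad) or (distance between spacer7 and tray_c3 below 0.009 m and angle between the y axis of spacer7 and the y axis of tray, either way round below 0.15 rad)) and ((distance between spacer1 and tray_c4 below 0.009 m and angle between the y axis of spacer1 and the y axis of tray, either way round below 0.15 rad) or (distance between spacer2 and tray_c4 below 0.009 m and angle between the y axis of spacer2 and the y axis of tray, either way round below 0.15 rad) or (distance between spacer3 and tray_c4 below 0.009 m and angle between the y axis of spacer3 and the y axis of tray, either way round below 0.15 rad) or (distance between spacer4 and tray_c4 below 0.009 m and angle between the y axis of spacer4 and the y axis of tray, either way round below 0.15 rad) or (distance between spacer5 and tray_c4 below 0.009 m and angle between the y axis of spacer5 and the y axis of tray, either way round below 0.15 rad) or (distance between spacer6 and tray_c4 below 0.009 m and angle between the y axis of spacer6 and the y axis of tray, either way round below 0.15 rad) or (distance between spacer7 and tray_c4 below 0.009 m and angle between the y axis of spacer7 and the y axis of tray, either way round below 0.15 rad)) and (((distance between spacer1 and tray_c1 below 0.009 m and angle between the y axis of spacer1 and the y axis of tray, either way round below 0.15 rad) or (distance between spacer1 and tray_c2 below 0.009 m and angle between the y axis of spacer1 and the y axis of tray, either way round below 0.15 rad) or (distance between spacer1 and tray_c3 below 0.009 m and angle between the y axis of spacer1 and the y axis of tray, either way round below 0.15 rad) or (distance between spacer1 and tray_c4 below 0.009 m and angle between the y axis of spacer1 and the y axis of tray, either way round below 0.15 rad)) or (x of spacer1 in the frame of board_hinge between -0.177 and 0.022 m and z of spacer1 in the frame of board_hinge between 0.005 and 0.025 m and y of spacer1 in the frame of board_hinge between -0.02 and 0.02 m)) and (((distance between spacer2 and tray_c1 below 0.009 m and angle between the y axis of spacer2 and the y axis of tray, either way round below 0.15 rad) or (distance between spacer2 and tray_c2 below 0.009 m and angle between the y axis of spacer2 and the y axis of tray, either way round below 0.15 rad) or (distance between spacer2 and tray_c3 below 0.009 m and angle between the y axis of spacer2 and the y axis of tray, either way round below 0.15 rad) or (distance between spacer2 and tray_c4 below 0.009 m and angle between the y axis of spacer2 and the y axis of tray, either way round below 0.15 rad)) or (x of spacer2 in the frame of board_hinge between -0.177 and 0.022 m and z of spacer2 in the frame of board_hinge between 0.005 and 0.025 m and y of spacer2 in the frame of board_hinge between -0.02 and 0.02 m)) and (((distance between spacer3 and tray_c1 below 0.009 m and angle between the y axis of spacer3 and the y axis of tray, either way round below 0.15 rad) or (distance between spacer3 and tray_c2 below 0.009 m and angle between the y axis of spacer3 and the y axis of tray, either way round below 0.15 rad) or (distance between spacer3 and tray_c3 below 0.009 m and angle between the y axis of spacer3 and the y axis of tray, either way round below 0.15 rad) or (distance between spacer3 and tray_c4 below 0.009 m and angle between the y axis of spacer3 and the y axis of tray, either way round below 0.15 rad)) or (x of spacer3 in the frame of board_hinge between -0.177 and 0.022 m and z of spacer3 in the frame of board_hinge between 0.005 and 0.025 m and y of spacer3 in the frame of board_hinge between -0.02 and 0.02 m)) and (((distance between spacer4 and tray_c1 below 0.009 m and angle between the y axis of spacer4 and the y axis of tray, either way round below 0.15 rad) or (distance between spacer4 and tray_c2 below 0.009 m and angle between the y axis of spacer4 and the y axis of tray, either way round below 0.15 rad) or (distance between spacer4 and tray_c3 below 0.009 m and angle between the y axis of spacer4 and the y axis of tray, either way round below 0.15 rad) or (distance between spacer4 and tray_c4 below 0.009 m and angle between the y axis of spacer4 and the y axis of tray, either way round below 0.15 rad)) or (x of spacer4 in the frame of board_hinge between -0.177 and 0.022 m and z of spacer4 in the frame of board_hinge between 0.005 and 0.025 m and y of spacer4 in the frame of board_hinge between -0.02 and 0.02 m)) and (((distance between spacer5 and tray_c1 below 0.009 m and angle between the y axis of spacer5 and the y axis of tray, either way round below 0.15 rad) or (distance between spacer5 and tray_c2 below 0.009 m and angle between the y axis of spacer5 and the y axis of tray, either way round below 0.15 rad) or (distance between spacer5 and tray_c3 below 0.009 m and angle between the y axis of spacer5 and the y axis of tray, either way round below 0.15 rad) or (distance between spacer5 and tray_c4 below 0.009 m and angle between the y axis of spacer5 and the y axis of tray, either way round below 0.15 rad)) or (x of spacer5 in the frame of board_hinge between -0.177 and 0.022 m and z of spacer5 in the frame of board_hinge between 0.005 and 0.025 m and y of spacer5 in the frame of board_hinge between -0.02 and 0.02 m)) and (((distance between spacer6 and tray_c1 below 0.009 m and angle between the y axis of spacer6 and the y axis of tray, either way round below 0.15 rad) or (distance between spacer6 and tray_c2 below 0.009 m and angle between the y axis of spacer6 and the y axis of tray, either way round below 0.15 rad) or (distance between spacer6 and tray_c3 below 0.009 m and angle between the y axis of spacer6 and the y axis of tray, either way round below 0.15 rad) or (distance between spacer6 and tray_c4 below 0.009 m and angle between the y axis of spacer6 and the y axis of tray, either way round below 0.15 rad)) or (x of spacer6 in the frame of board_hinge between -0.177 and 0.022 m and z of spacer6 in the frame of board_hinge between 0.005 and 0.025 m and y of spacer6 in the frame of board_hinge between -0.02 and 0.02 m)) and (((distance between spacer7 and tray_c1 below 0.009 m and angle between the y axis of spacer7 and the y axis of tray, either way round below 0.15 rad) or (distance between spacer7 and tray_c2 below 0.009 m and angle between the y axis of spacer7 and the y axis of tray, either way round below 0.15 rad) or (distance between spacer7 and tray_c3 below 0.009 m and angle between the y axis of spacer7 and the y axis of tray, either way round below 0.15 rad) or (distance between spacer7 and tray_c4 below 0.009 m and angle between the y axis of spacer7 and the y axis of tray, either way round below 0.15 rad)) or (x of spacer7 in the frame of board_hinge between -0.177 and 0.022 m and z of spacer7 in the frame of board_hinge between 0.005 and 0.025 m and y of spacer7 in the frame of board_hinge between -0.02 and 0.02 m))), for 0.2 s.
At the end, for the whole second after the job is handed in: Each tray compartment holds one spacer lying along it (centre within 9 mm of the compartment's, axis within 0.15 rad of the tray's y), every other spacer lies on the floor of the bin, the board is tipped back (joint below -0.27 rad), the tray lies flat, all at rest (((distance between spacer1 and tray_c1 below 0.009 m and angle between the y axis of spacer1 and the y axis of tray, either way round below 0.15 rad) or (distance between spacer2 and tray_c1 below 0.009 m and angle between the y axis of spacer2 and the y axis of tray, either way round below 0.15 rad) or (distance between spacer3 and tray_c1 below 0.009 m and angle between the y axis of spacer3 and the y axis of tray, either way round below 0.15 rad) or (distance between spacer4 and tray_c1 below 0.009 m and angle between the y axis of spacer4 and the y axis of tray, either way round below 0.15 rad) or (distance between spacer5 and tray_c1 below 0.009 m and angle between the y axis of spacer5 and the y axis of tray, either way round below 0.15 rad) or (distance between spacer6 and tray_c1 below 0.009 m and angle between the y axis of spacer6 and the y axis of tray, either way round below 0.15 rad) or (distance between spacer7 and tray_c1 below 0.009 m and angle between the y axis of spacer7 and the y axis of tray, either way round below 0.15 rad)) and ((distance between spacer1 and tray_c2 below 0.009 m and angle between the y axis of spacer1 and the y axis of tray, either way round below 0.15 rad) or (distance between spacer2 and tray_c2 below 0.009 m and angle between the y axis of spacer2 and the y axis of tray, either way round below 0.15 rad) or (distance between spacer3 and tray_c2 below 0.009 m and angle between the y axis of spacer3 and the y axis of tray, either way round below 0.15 rad) or (distance between spacer4 and tray_c2 below 0.009 m and angle between the y axis of spacer4 and the y axis of tray, either way round below 0.15 rad) or (distance between spacer5 and tray_c2 below 0.009 m and angle between the y axis of spacer5 and the y axis of tray, either way round below 0.15 rad) or (distance between spacer6 and tray_c2 below 0.009 m and angle between the y axis of spacer6 and the y axis of tray, either way round below 0.15 rad) or (distance between spacer7 and tray_c2 below 0.009 m and angle between the y axis of spacer7 and the y axis of tray, either way round below 0.15 rad)) and ((distance between spacer1 and tray_c3 below 0.009 m and angle between the y axis of spacer1 and the y axis of tray, either way round below 0.15 rad) or (distance between spacer2 and tray_c3 below 0.009 m and angle between the y axis of spacer2 and the y axis of tray, either way round below 0.15 rad) or (distance between spacer3 and tray_c3 below 0.009 m and angle between the y axis of spacer3 and the y axis of tray, either way round below 0.15 rad) or (distance between spacer4 and tray_c3 below 0.009 m and angle between the y axis of spacer4 and the y axis of tray, either way round below 0.15 rad) or (distance between spacer5 and tray_c3 below 0.009 m and angle between the y axis of spacer5 and the y axis of tray, either way round below 0.15 rad) or (distance between spacer6 and tray_c3 below 0.009 m and angle between the y axis of spacer6 and the y axis of tray, either way round below 0.15 rad) or (distance between spacer7 and tray_c3 below 0.009 m and angle between the y axis of spacer7 and the y axis of tray, either way round below 0.15 rad)) and ((distance between spacer1 and tray_c4 below 0.009 m and angle between the y axis of spacer1 and the y axis of tray, either way round below 0.15 rad) or (distance between spacer2 and tray_c4 below 0.009 m and angle between the y axis of spacer2 and the y axis of tray, either way round below 0.15 rad) or (distance between spacer3 and tray_c4 below 0.009 m and angle between the y axis of spacer3 and the y axis of tray, either way round below 0.15 rad) or (distance between spacer4 and tray_c4 below 0.009 m and angle between the y axis of spacer4 and the y axis of tray, either way round below 0.15 rad) or (distance between spacer5 and tray_c4 below 0.009 m and angle between the y axis of spacer5 and the y axis of tray, either way round below 0.15 rad) or (distance between spacer6 and tray_c4 below 0.009 m and angle between the y axis of spacer6 and the y axis of tray, either way round below 0.15 rad) or (distance between spacer7 and tray_c4 below 0.009 m and angle between the y axis of spacer7 and the y axis of tray, either way round below 0.15 rad)) and (((distance between spacer1 and tray_c1 below 0.009 m and angle between the y axis of spacer1 and the y axis of tray, either way round below 0.15 rad) or (distance between spacer1 and tray_c2 below 0.009 m and angle between the y axis of spacer1 and the y axis of tray, either way round below 0.15 rad) or (distance between spacer1 and tray_c3 below 0.009 m and angle between the y axis of spacer1 and the y axis of tray, either way round below 0.15 rad) or (distance between spacer1 and tray_c4 below 0.009 m and angle between the y axis of spacer1 and the y axis of tray, either way round below 0.15 rad)) or (x of spacer1 in the frame of bin between -0.058 and 0.058 m and y of spacer1 in the frame of bin between -0.072 and 0.072 m and z of spacer1 in the frame of bin between 0.008 and 0.027 m)) and (((distance between spacer2 and tray_c1 below 0.009 m and angle between the y axis of spacer2 and the y axis of tray, either way round below 0.15 rad) or (distance between spacer2 and tray_c2 below 0.009 m and angle between the y axis of spacer2 and the y axis of tray, either way round below 0.15 rad) or (distance between spacer2 and tray_c3 below 0.009 m and angle between the y axis of spacer2 and the y axis of tray, either way round below 0.15 rad) or (distance between spacer2 and tray_c4 below 0.009 m and angle between the y axis of spacer2 and the y axis of tray, either way round below 0.15 rad)) or (x of spacer2 in the frame of bin between -0.058 and 0.058 m and y of spacer2 in the frame of bin between -0.072 and 0.072 m and z of spacer2 in the frame of bin between 0.008 and 0.027 m)) and (((distance between spacer3 and tray_c1 below 0.009 m and angle between the y axis of spacer3 and the y axis of tray, either way round below 0.15 rad) or (distance between spacer3 and tray_c2 below 0.009 m and angle between the y axis of spacer3 and the y axis of tray, either way round below 0.15 rad) or (distance between spacer3 and tray_c3 below 0.009 m and angle between the y axis of spacer3 and the y axis of tray, either way round below 0.15 rad) or (distance between spacer3 and tray_c4 below 0.009 m and angle between the y axis of spacer3 and the y axis of tray, either way round below 0.15 rad)) or (x of spacer3 in the frame of bin between -0.058 and 0.058 m and y of spacer3 in the frame of bin between -0.072 and 0.072 m and z of spacer3 in the frame of bin between 0.008 and 0.027 m)) and (((distance between spacer4 and tray_c1 below 0.009 m and angle between the y axis of spacer4 and the y axis of tray, either way round below 0.15 rad) or (distance between spacer4 and tray_c2 below 0.009 m and angle between the y axis of spacer4 and the y axis of tray, either way round below 0.15 rad) or (distance between spacer4 and tray_c3 below 0.009 m and angle between the y axis of spacer4 and the y axis of tray, either way round below 0.15 rad) or (distance between spacer4 and tray_c4 below 0.009 m and angle between the y axis of spacer4 and the y axis of tray, either way round below 0.15 rad)) or (x of spacer4 in the frame of bin between -0.058 and 0.058 m and y of spacer4 in the frame of bin between -0.072 and 0.072 m and z of spacer4 in the frame of bin between 0.008 and 0.027 m)) and (((distance between spacer5 and tray_c1 below 0.009 m and angle between the y axis of spacer5 and the y axis of tray, either way round below 0.15 rad) or (distance between spacer5 and tray_c2 below 0.009 m and angle between the y axis of spacer5 and the y axis of tray, either way round below 0.15 rad) or (distance between spacer5 and tray_c3 below 0.009 m and angle between the y axis of spacer5 and the y axis of tray, either way round below 0.15 rad) or (distance between spacer5 and tray_c4 below 0.009 m and angle between the y axis of spacer5 and the y axis of tray, either way round below 0.15 rad)) or (x of spacer5 in the frame of bin between -0.058 and 0.058 m and y of spacer5 in the frame of bin between -0.072 and 0.072 m and z of spacer5 in the frame of bin between 0.008 and 0.027 m)) and (((distance between spacer6 and tray_c1 below 0.009 m and angle between the y axis of spacer6 and the y axis of tray, either way round below 0.15 rad) or (distance between spacer6 and tray_c2 below 0.009 m and angle between the y axis of spacer6 and the y axis of tray, either way round below 0.15 rad) or (distance between spacer6 and tray_c3 below 0.009 m and angle between the y axis of spacer6 and the y axis of tray, either way round below 0.15 rad) or (distance between spacer6 and tray_c4 below 0.009 m and angle between the y axis of spacer6 and the y axis of tray, either way round below 0.15 rad)) or (x of spacer6 in the frame of bin between -0.058 and 0.058 m and y of spacer6 in the frame of bin between -0.072 and 0.072 m and z of spacer6 in the frame of bin between 0.008 and 0.027 m)) and (((distance between spacer7 and tray_c1 below 0.009 m and angle between the y axis of spacer7 and the y axis of tray, either way round below 0.15 rad) or (distance between spacer7 and tray_c2 below 0.009 m and angle between the y axis of spacer7 and the y axis of tray, either way round below 0.15 rad) or (distance between spacer7 and tray_c3 below 0.009 m and angle between the y axis of spacer7 and the y axis of tray, either way round below 0.15 rad) or (distance between spacer7 and tray_c4 below 0.009 m and angle between the y axis of spacer7 and the y axis of tray, either way round below 0.15 rad)) or (x of spacer7 in the frame of bin between -0.058 and 0.058 m and y of spacer7 in the frame of bin between -0.072 and 0.072 m and z of spacer7 in the frame of bin between 0.008 and 0.027 m)) and value of joint board below -0.27 rad and linear speed of each of spacer1, spacer2, spacer3, spacer4, spacer5, spacer6, spacer7, tray below 0.03 m/s and angle between tray's own z axis and vertical below 0.1 rad); the robot touches nothing.
It fails at once if one of the bystanders on the bench is pushed more than 5 cm away (distance of any of oilcan, wrench, gauge_case, chuck_key from where it was at the start of the episode above 0.05 m).
Of spacer1, spacer2, spacer3, spacer4, spacer5, spacer6, spacer7 only 5 to 7 are there at a start; the rules pass over those that are not, and their reading is None.
At some moment in a run one of tray may be knocked a few centimetres aside while the robot is not near it.
Once in a run the grip may slacken for a moment while it holds something.
It also fails if it takes over 210 s, if anything falls off the work surface, if the arm or the gripper's body presses on something with over 40 N, if the wrist force passes 120 N, or if a joint passes its speed limit or range.

ROBOT

A 6-joint arm with a two-finger parallel gripper is mounted at the origin on the work surface. World frame = base frame: x ahead of the robot, y to its left, z up, the work surface at z = 0. Lengths are in mm, angles in degrees, forces in N, time in s.
With the tool pointing down it reaches from about 250 to 725 mm from the base axis. Payload 4 kg.
Tool frame: the origin (TCP) lies at the very end of the fingers, on their centre line; the grasp point (between the pads) lies 19 mm behind it; z points along the fingers, y is the direction in which the jaws open and shut (so a half turn about z gives the same grasp; the last joint's range is limited). The gripper opens to 85 mm and grips with 20 to 120 N. Pads are 22 mm wide; open, the fingers measure 114 mm over their backs; the gripper's body (76 mm by 85 mm) begins 54 mm behind the grasp point. The pads swing forward as they close: fully open they stand 13 mm farther back than shut.
Start: joints at [77.063, 13.785, 0.286, 76.501, 0, 90], TCP at [111.941, 487.308, 231.306] pointing down, gripper open.
Joint ranges: [-155.79, 155.79], [-60.16, 107.12], [-62.33, 73.08], [-114, 123.19], [-81.49, 82.49], [-180, 180]. Speed limits (degrees/s): [159.86, 159.86, 180, 180, 180, 180].

INTERFACE

Orientations are given as [roll, pitch, yaw] about the fixed x, y, z axes, in that order (R = Rz(yaw) Ry(pitch) Rx(roll)).
In Python, from plant import bot, vision, ticket gives the robot as it stands.
- The arm moves only by the tool apply_moves, never from a script. Its argument "series" is text: rows parted by semicolons, each of 5 numbers parted by spaces: the gripper's target within -1 to 1 (fully open at 1, half-way at 0, shut at -1), then the shift along the world's x, y, z in units of 30 mm (1.0 is 30 mm), then the turn about the world's z in degrees. In form: claw x y z twist; .... A call has 1 to 20 rows; each row is the pose to reach, as a shift and turn from the pose measured when the call began; what a row does not reach only later rows make up. A row lasts 1/12 s, in which the tool goes at most 41.7 mm and 7.16 degrees, less where a joint would pass 70% of its speed; a pose out of reach is approached as far as the arm can. A call with a gripper value outside its range is refused whole. The fingers move at their own pace and stop on an object; "squeeze" is the grip in N (left out, the last holds). Time passes only in rows, so rows that repeat a pose let the fingers close. It gives the time, the measured TCP pose, the force and the opening at its end, in the units of the state.
- bot.get_state(): the state, without advancing time (a new reading comes with each control period).
- vision.snapshot(name): name is "scene" or "top" or "wrist"; returns a dict with "img" (384x512x3 uint8, red, green, blue), "range_z" (384x512 float32, mm along the optical axis (not along the pixel's ray), 0 where there is no reading), "mtx" (3x3 intrinsics, pixels), "R" (3x3) and "t" (3): a world point X has camera coordinates R X + t. Camera axes: x right, y down, z forward; pixel columns grow to the right and rows downward; lengths in mm; the calibration is good to about 2 mm. A picture is of the moment at which its call begins.
- ticket.sign_off(): hands the job in, once; it reports no verdict.
The state is a dict: "t": time; "joints": joint angles; "joint_vel": joint speeds; "effort": joint torques, N m; "tcp_pos": TCP position; "tcp_rot": TCP orientation; "wrist_force": force on the tool from outside, world axes, zero at the start; "moment": the same for the moment, N m; "gripper_width": finger opening in mm.
Only numpy, scipy, OpenCV 4.12 (cv2) and the standard library are available. Lean on these libraries where they do the work, as an engineer would, in place of code of your own. Each camera call takes 0.05 s, during which the arm holds its last target. There are 200 camera calls.

## Working session

There is one attempt and no reset: what is moved stays moved. The work goes in short steps, Python scripts to look and compute and a tool call to move; the robot and the scene stay as the last step left them, time stands still between calls to the robot, and variables do not carry over. Pictures are saved under pics/ and viewed, about 12 in all and at most 16, crops included, and the job is handed in when it is done.

Besides the shell and the picture viewer there is one more tool, called after "Call:" in YAML: its name, and indented under it one key for each argument. apply_moves: Moves the arm, as the interface text tells. Its arguments: {"type":"object","properties":{"series":{"type":"string"},"squeeze":{"type":"number"}},"required":["series"]}

```bash
mkdir -p pics; cat > h.py <<'E'
import numpy as np, cv2
from plant import bot, vision, ticket
def snap(n):
    s=vision.snapshot(n); np.savez('last_%s.npz'%n,**{k:s[k] for k in('img','range_z','mtx','R','t')}); return s
def load(n): return dict(np.load('last_%s.npz'%n))
def save(img,fn,crop=None,f=1):
    if crop: u0,v0,u1,v1=crop; img=img[v0:v1,u0:u1]
    cv2.imwrite('pics/'+fn,cv2.resize(img[:,:,::-1],None,fx=f,fy=f,interpolation=cv2.INTER_CUBIC))
def w(s,u,v,z=None):
    """pixel -> world by depth, or on plane z"""
    u=int(round(u)) if z is None else u; v=int(round(v)) if z is None else v
    r=np.linalg.solve(s['mtx'],[u,v,1.]); R=s['R']; t=np.ravel(s['t'])
    if z is None: return R.T@(r*s['range_z'][v,u]-t)
    c=-R.T@t; d=R.T@r; return c+d*(z-c[2])/d[2]
def px(s,X):
    p=s['mtx']@(s['R']@np.array(X,float)+np.ravel(s['t'])); return p[:2]/p[2]
def cloud(s):
    v,u=np.mgrid[:384,:512]; d=s['range_z']; P=np.stack([u,v,np.ones_like(u)],-1)@np.linalg.inv(s['mtx']).T*d[...,None]
    return (P-np.ravel(s['t']))@s['R']
E
python3 - <<'E'
from h import *
np.set_printoptions(precision=1,suppress=True)
a=snap('top');b=snap('scene')
save(a['img'],'top0.png',f=1.5);save(b['img'],'scene0.png',f=1.5)
for s in(a,b): print(s['R'],s['t'],-s['R'].T@np.ravel(s['t']),s['mtx'][0,0])
print(bot.get_state())
E
```

```text
[[ 0.  -1.  -0. ]
 [-1.  -0.  -0.1]
 [ 0.1  0.  -1. ]] [  38.7  479.  1108.3] [ 357.8   38.8 1153.2] 383.5565752033719
[[ 0.9  0.5 -0. ]
 [ 0.3 -0.6 -0.8]
 [-0.4  0.6 -0.6]] [-406.1  -46.6 1481.6] [ 967.7 -761.9  919.2] 380.5492258706857
{'t': 0.1, 'joints': array([77.1, 13.8,  0.2, 76.5,  0. , 90. ]), 'joint_vel': array([-0.1,  0. ,  0.3,  0.1, -0.1, -0. ]), 'effort': array([ -0. , -37.3,  25.3,   0. ,   0. ,   0. ]), 'tcp_pos': array([111.8, 486.8, 230.5]), 'tcp_rot': array([-179.9,   -0. ,  167.1]), 'wrist_force': array([-0.7,  0.6,  0.3]), 'moment': array([-0., -0.,  0.]), 'gripper_width': 85.29086901434911}
```

View pics/top0.png

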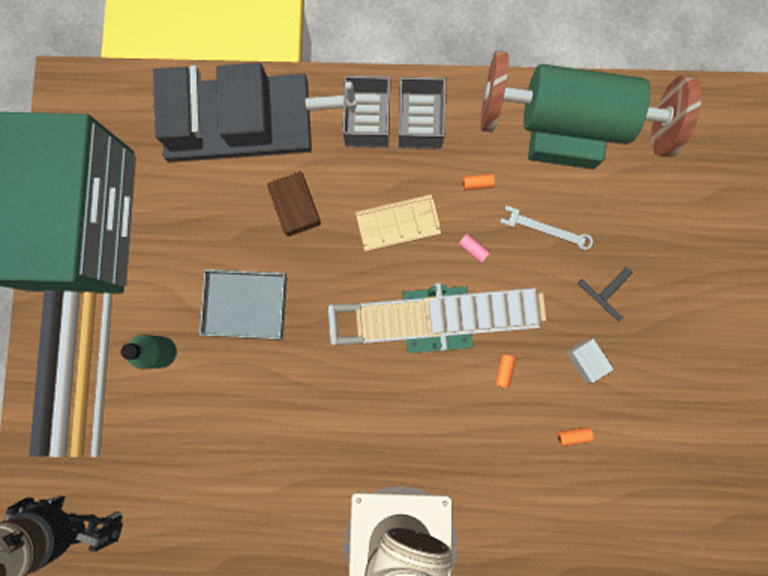

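View pics/scene0.png

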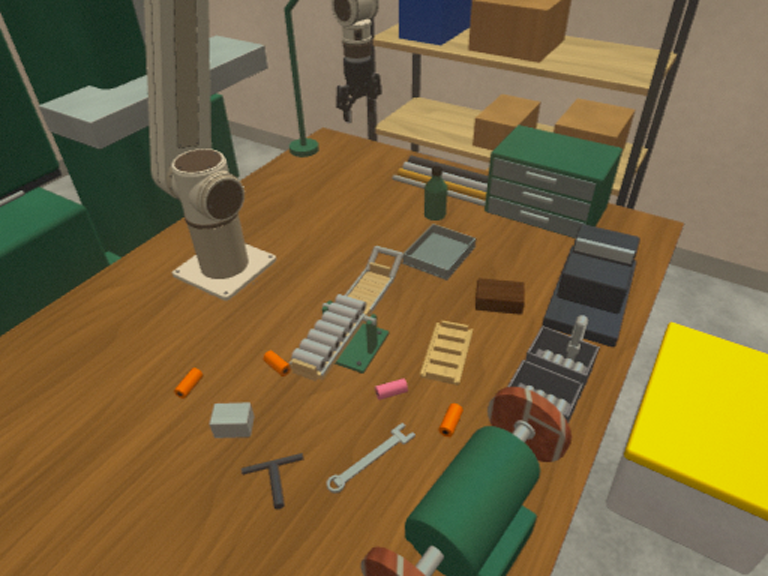

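Candidates (1.5x top view pixels): silver cylinders on the board (435–540, 310) are the spacers. Orange cylinders (478,182), (506,370), (575,436), the pink one (474,248), the grey block (590,360) and the silver rods in the dark boxes (365,110), (420,105) are not meant. The board handle is at (333,325), pointing +y.

```bash
python3 - <<'E'
from h import *
np.set_printoptions(precision=1,suppress=True)
s=load('top'); save(s['img'],'crop1.png',(128,105,378,245),3.2)
P=cloud(s)
for n,(u,v) in dict(handle=(222,217),trayc=(265,148),binc=(162,203),hingepin=(292,205)).items(): print(n,w(s,u,v))
# spacers tops : z about 128
m=(P[...,2]>118)&(P[...,2]<135)&(P[...,0]>200)&(P[...,0]<520)&(abs(P[...,1])<400)
Q=P[m]; print(len(Q),Q.min(0),Q.max(0))
def rect(name,m):
    q=P[m][:,:2].astype(np.float32); r=cv2.minAreaRect(q); print(name,len(q),r,np.round(cv2.boxPoints(r)).tolist())
b=(P[...,2]>90)&(P[...,2]<140)&(P[...,0]>250)&(P[...,0]<480)&(P[...,1]>-300)&(P[...,1]<200); rect('board',b)
u,v=np.meshgrid(range(512),range(384))
t=(P[...,2]>9)&(P[...,2]<30)&(u>230)&(u<300)&(v>125)&(v<170); rect('tray',t)
t=(P[...,2]>24)&(P[...,2]<40)&(u>128)&(u<196)&(v>172)&(v<232); rect('bin',t)
E
```

```text
handle [411.4 133.2 127.4]
trayc [629.5  21.2  15.2]
binc [454.8 326.7   5.7]
hingepin [448.5 -53.1 130.2]
1719 [ 376.9 -245.2  118. ] [484.  143.2 132.2]
board 2744 ((426.4319763183594, -51.79606628417969), (104.61061096191406, 387.7289733886719), 3.391995429992676) [[363.0, 139.0], [386.0, -248.0], [490.0, -242.0], [467.0, 145.0]]
tray 429 ((629.3171997070312, 20.338096618652344), (82.66761016845703, 158.49810791015625), 14.341802597045898) [[570.0, 87.0], [609.0, -67.0], [689.0, -46.0], [650.0, 107.0]]
bin 318 ((454.6031494140625, 323.1369934082031), (160.94944763183594, 130.6085968017578), 88.51387786865234) [[387.0, 244.0], [518.0, 241.0], [522.0, 402.0], [391.0, 405.0]]
```

View pics/crop1.png

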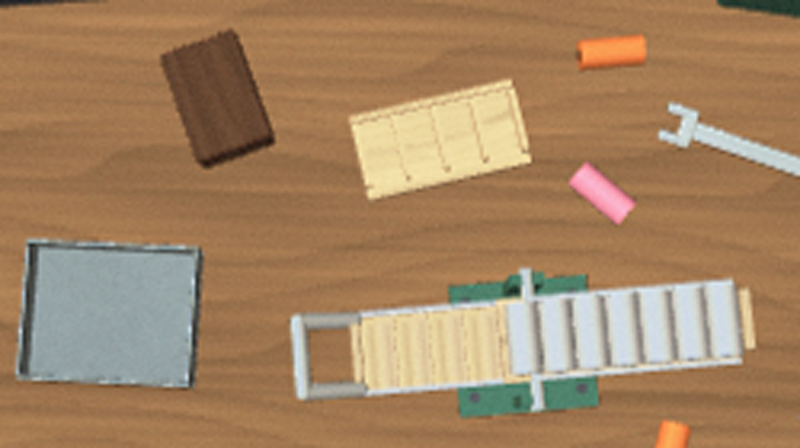

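The crop shows the handle bar at crop (300,358), pockets at 355–505, and seven spacers at 510–740. The tray is at (440,140) and the bin at (110,315). The sizes fit: tray 158x83, bin 131x161, and bar top z 127. The board's x axis has a yaw of about 96°. I'm moving over the handle now and will refine there.

Call:
apply_moves:
  series: "0 0.77 -0.91 0 1.5; 0 1.53 -1.8 0 3; -0.1 2.3 -2.7 0 4.5; -0.1 3.1 -3.6 0 6; -0.1 3.8 -4.5 0 7.5; -0.1 4.6 -5.4 0 9; -0.1 5.4 -6.3 0 10.5; -0.1 6.1 -7.2 0 12; -0.1 6.9 -8.2 0 13.5; -0.1 7.7 -9.1 0 15; -0.1 8.4 -10 0 16.5; -0.1 9.2 -10.9 0 18; -0.1 9.97 -11.8 0 19; -0.1 9.97 -11.8 0 19; -0.1 9.97 -11.8 0 19; -0.1 9.97 -11.8 0 19"
  squeeze: 40

```text
t: 1.43
tcp_pos: [410.4, 132.6, 230.0]
tcp_rot: [-179.9, -0.1, -174.0]
wrist_force: [0.5, 1.2, 1.2]
gripper_width: 38.5
```

```bash
python3 - <<'E'
from h import *
np.set_printoptions(precision=1,suppress=True)
st=bot.get_state(); print(st['tcp_pos'],st['tcp_rot'],st['joints'],st['gripper_width'])
s=snap('wrist'); c=-s['R'].T@np.ravel(s['t']); print(c, s['R'][2])
save(s['img'],'wr0.png',f=1.4)
p=px(s,[411,133,127]); print(p)
# board line from top camera: points at guide/deck/spacers
t=load('top'); P=cloud(t)
a=np.radians(96.1); d=np.array([np.cos(a),np.sin(a)]); n=np.array([-d[1],d[0]])
h=np.array([411,133.])-198*d
q=P.reshape(-1,3); L=(q[:,:2]-h)@d; N=(q[:,:2]-h)@n
for lo in range(-180,220,20):
    m=(L>lo)&(L<lo+20)&(abs(N)<44)&(q[:,2]>80); print(lo,m.sum(),N[m].min(),N[m].max(),np.median(q[m,2]))
E
```

```text
[410.4 132.6 230. ] [-179.9   -0.1 -174. ] [18.   6.1 -9.3 74.7 -0.1 12. ] 38.51661905392185
[332.4 125.4 372.2] [ 0.3  0.  -0.9]
[260.4 188.4]
-180 157 -39.561738554290415 30.242655130050682 122.47703796039819
-160 201 -40.95313044574116 31.06943471671741 123.04889676632394
-140 199 -40.3196447377497 31.23017839069661 125.76174169812873
-120 190 -40.501608150089545 31.198955475385027 123.37651162383537
-100 199 -40.599621057558444 31.5241646854424 122.37549392849594
-80 206 -39.248152677665864 31.24861260973443 124.50684230875478
-60 185 -40.16590234555722 31.653021105254947 125.18723296838098
-40 196 -39.61051254649878 31.821958250891655 122.07929337145531
-20 201 -43.99919170406429 41.2993980259728 122.62764737969898
0 213 -42.34370774057185 43.840272013506066 125.44318988977325
20 212 -39.58192307704279 32.23762991329256 96.18445132717741
40 191 -38.525255109685915 32.33770453338843 88.8290429780605
60 187 -39.57687250643073 32.46454537120527 88.64079606776804
80 184 -38.765137898778534 31.80791284886789 88.64183059696623
100 187 -39.303887140626166 32.61258187112804 88.25113840329269
120 188 -38.856702145365155 32.91761170272443 88.50680563204335
140 173 -37.62763716803837 32.568481383025045 96.57460280166454
160 76 -38.096915999683056 33.86726233491361 108.95392688547972
180 130 -38.83049600878667 34.28021632758321 123.08818935626682
200 56 -38.82843785418079 31.429727207947103 124.412594102663
```

View pics/wr0.png

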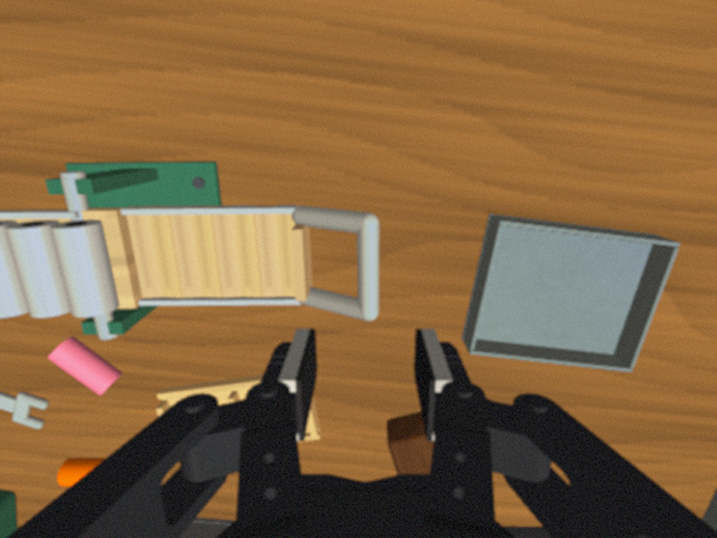

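The wrist picture shows the bar at (368,267) at 1.4x scale, between two arms, with an empty gap to the pocket end wall at x≈305.

```bash
python3 - <<'E'
from h import *
np.set_printoptions(precision=1,suppress=True)
s=load('wrist'); print('bar wrist',w(s,263,191,127), w(s,263,191))
P=cloud(s)
m=(P[...,2]>116)&(P[...,2]<130)&(P[...,1]>118)&(P[...,1]<150)&(P[...,0]>370)&(P[...,0]<450)
q=P[m]; print(m.sum(),q.min(0),q.max(0),np.median(q,0), cv2.minAreaRect(q[:,:2].astype(np.float32)))
t=load('top');Q=cloud(t)
m=(Q[...,2]>116)&(Q[...,2]<130)&(Q[...,1]>118)&(Q[...,1]<150)&(Q[...,0]>370)&(Q[...,0]<450)
q=Q[m]; print(m.sum(),cv2.minAreaRect(q[:,:2].astype(np.float32)))
E
```

```text
bar wrist [413.2 135.6 127. ] [413.  135.5 127.6]
1411 [379.2 118.  116.1] [450.  145.8 128.4] [412.2 133.6 124.9] ((414.5724792480469, 131.91055297851562), (70.78719329833984, 27.716188430786133), 0.02048327773809433)
165 ((413.362548828125, 130.6759490966797), (72.99185180664062, 24.017061233520508), 0.9180998206138611)
```

Call:
apply_moves:
  series: "-0.1 0.1 0.08 -1 0.3; -0.1 0.1 0.08 -2 0.3; -0.1 0.1 0.08 -3 0.3; -0.1 0.1 0.08 -3.7 0.3; -0.1 0.1 0.08 -4.23 0.3; -0.1 0.1 0.08 -4.23 0.3; -0.1 0.1 0.08 -4.23 0.3; -1 0.1 0.08 -4.23 0.3; -1 0.1 0.08 -4.23 0.3; -1 0.1 0.08 -4.23 0.3; -1 0.1 0.08 -4.23 0.3; -1 0.1 0.08 -4.23 0.3; -1 0.1 0.08 -4.23 0.3"
  squeeze: 40

```text
t: 2.57
tcp_pos: [414.3, 134.6, 104.7]
tcp_rot: [-179.8, 0.1, -173.7]
wrist_force: [0.5, -5.0, 4.7]
gripper_width: 12.2
```

Call:
apply_moves:
  series: "-1 0 0.02 -0.33 0; -1 0 0.03 -0.66 0; -1 0 0.02 -1 0; -1 0 0 -1.32 0; -1 0 -0.04 -1.65 0; -1 0.01 -0.1 -1.98 0; -1 0.02 -0.17 -2.3 0; -1 0.03 -0.26 -2.62 0; -1 0.04 -0.36 -2.93 0; -1 0.04 -0.38 -2.97 0; -1 0.04 -0.38 -2.97 0; -1 0.04 -0.38 -2.97 0; -1 0.04 -0.38 -2.97 0; -1 0.04 -0.38 -2.97 0; -1 0.04 -0.38 -2.97 0; -1 0.04 -0.38 -2.97 0; -1 0.04 -0.38 -2.97 0; -1 0.04 -0.38 -2.97 0; -1 0.04 -0.38 -2.97 0"

```text
t: 4.15
tcp_pos: [415.8, 123.7, 15.9]
tcp_rot: [-179.8, 0.1, -173.6]
wrist_force: [-0.2, 5.2, 1.1]
gripper_width: 12.3
```

```bash
python3 - <<'E'
from h import *
a=snap('scene');s=snap('top')
save(np.hstack([a['img'][140:280,150:310],s['img'][140:280,210:370]]),'fwd.png',f=2.4)
print(bot.get_state()['wrist_force'])
E
```

```text
[-0.57034803  5.70923686  0.51369366]
```

View pics/fwd.png

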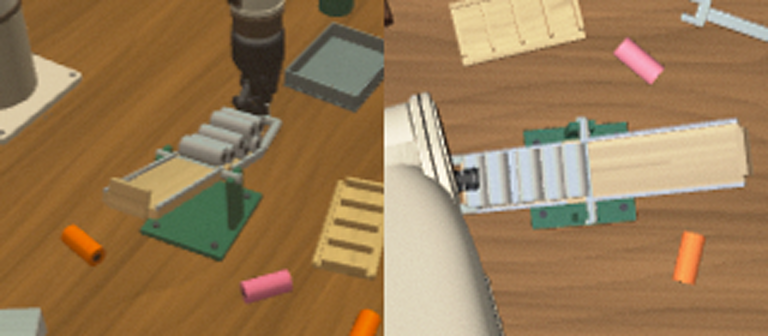

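Call:
apply_moves:
  series: "-1 0 0.1 0.31 0; -1 -0.02 0.19 0.63 0; -1 -0.03 0.27 0.96 0; -1 -0.04 0.33 1.28 0; -1 -0.04 0.37 1.61 0; -1 -0.04 0.39 1.94 0; -1 -0.04 0.4 2.27 0; -1 -0.04 0.39 2.6 0; -1 -0.04 0.37 2.93 0; -1 -0.04 0.32 3.26 0; -1 -0.03 0.27 3.59 0; -1 -0.02 0.19 3.91 0; -1 -0.01 0.1 4.23 0; -1 0 0 4.55 0; -1 0.01 -0.12 4.85 0; -1 0.03 -0.26 5.15 0; -1 0.03 -0.27 5.17 0; -1 0.03 -0.27 5.17 0; -1 0.03 -0.27 5.17 0; -1 0.03 -0.27 5.17 0"

```text
t: 5.92
tcp_pos: [416.6, 117.4, 172.1]
tcp_rot: [179.9, 0.2, -173.6]
wrist_force: [-2.4, 6.7, 4.7]
gripper_width: 12.1
```

Call:
apply_moves:
  series: "-1 0 0 0 0; -1 0 0 0 0; -1 0 0 0 0; -1 0 0 0 0; -1 0 0 0 0; -1 0 0 0 0; -1 0 0 0 0; -1 0 0 0 0"

```text
t: 6.58
tcp_pos: [416.6, 117.4, 172.1]
tcp_rot: [179.9, 0.2, -173.6]
wrist_force: [0.1, 2.7, 0.1]
gripper_width: 12.1
```

```bash
python3 - <<'E'
from h import *
a=snap('scene');s=snap('top')
save(np.hstack([a['img'][140:280,150:310],s['img'][140:280,210:370]]),'back.png',f=2.4)
print(bot.get_state()['wrist_force'])
E
```

```text
[-0.44680325  2.6937784   0.52912412]
```

View pics/back.png

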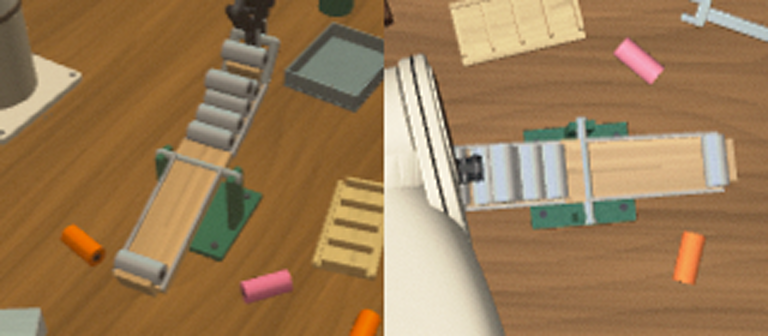

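Only five spacers are visible: four in the pocket area and one in the channel, where I counted seven before. I'll take a larger look.

```bash
python3 - <<'E'
from h import *
a=load('scene');s=load('top');wv=snap('wrist')
A=cv2.resize(a['img'][140:290,180:300],None,fx=4,fy=4,interpolation=cv2.INTER_CUBIC)[:600]
B=cv2.resize(wv['img'],(400,300)); 
can=np.zeros((600,800,3),np.uint8); can[:A.shape[0],:400]=A[:, :400]; can[:300,400:]=B; can[300:600,400:]=cv2.resize(s['img'][100:300,100:367],(400,300)); save(can,'mix.png')
E
```

View pics/mix.png

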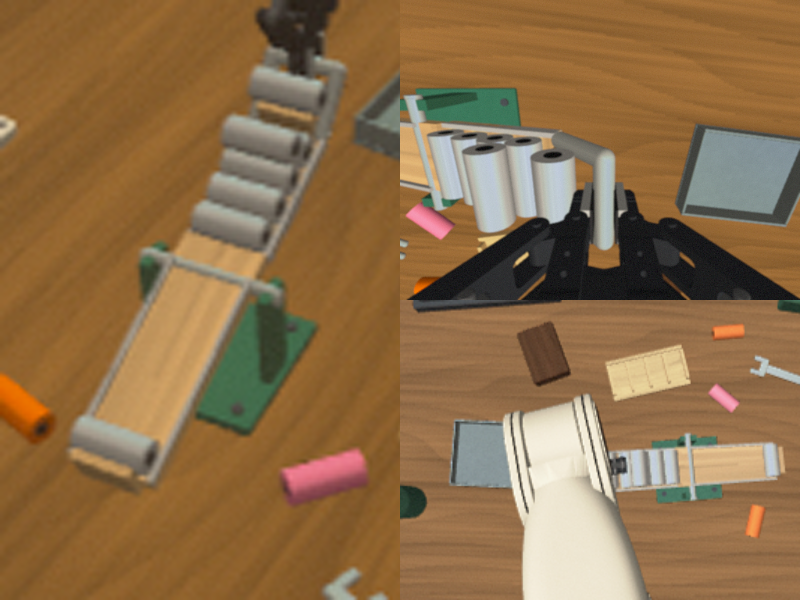

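The wrist view (upper right) shows six spacers in the pocket zone. Two are high: one at (490,185) over the row, and one at (553,185) next to the bar. I'll get their positions in the board frame from depth.

```bash
cat >> h.py <<'E'
A=np.radians(96.3); HINGE=np.array([434.7,-61.8,100.])
def bframe(th=-0.35):
    d=np.array([np.cos(A),np.sin(A),0]); ch=np.cos(th);sh=np.sin(th)
    x=d*ch-np.array([0,0,sh]); z=np.array([0,0,1])*ch+d*sh; y=np.cross(z,x); return np.array([x,y,z])
def tob(P,th=-0.35): return (P-HINGE)@bframe(th).T
def fromb(p,th=-0.35): return HINGE+np.array(p)@bframe(th)
E
python3 - <<'E'
from h import *
np.set_printoptions(precision=1,suppress=True,linewidth=160)
for n in('scene','top','wrist'):
    B=tob(cloud(load(n)).reshape(-1,3)); print(n)
    for x0 in range(20,200,6):
        m=(B[:,0]>x0)&(B[:,0]<x0+6)&(abs(B[:,1])<20)&(B[:,2]>-20)&(B[:,2]<75)
        if m.sum()>2: print(x0+3,m.sum(),np.percentile(B[m,2],[50,95]),end=' | ')
    print()
im=load('wrist'); print([tob(w(im,*p)) for p in [((553-400)*1.28,185*1.28),((490-400)*1.28,185*1.28),((525-400)*1.28,175*1.28),((445-400)*1.28,165*1.28),((468-400)*1.28,165*1.28)]])
E
```

```text
scene
23 21 [3.1 5.7] | 29 39 [ 6.8 14.7] | 35 26 [15.2 19.7] | 41 19 [17.4 21.2] | 47 19 [17.  20.1] | 53 8 [14.3 16.8] | 59 30 [11.3 17. ] | 65 22 [16.3 19.7] | 71 22 [17.8 20.4] | 77 12 [16.5 18.3] | 83 13 [11.3 14.9] | 89 32 [13.5 17.2] | 95 22 [17.2 20. ] | 101 52 [29.3 38.7] | 107 25 [40.  44.9] | 113 22 [41.9 45.2] | 119 12 [40.9 42.9] | 125 3 [37.2 37.8] | 149 51 [ 9.2 28.1] | 155 49 [29.4 37.3] | 161 21 [36.7 40.8] | 167 19 [36.7 40.5] | 173 11 [36.4 72.6] | 179 17 [68.  74.3] | 185 27 [34.6 47.3] | 191 21 [41.4 64.8] | 197 22 [45.1 73.5] | 
top
23 21 [-0.6  0.9] | 29 9 [ 9.4 10.9] | 35 21 [13.7 15.2] | 41 31 [15.  17.7] | 47 36 [13.7 17.9] | 53 48 [ 8.6 15.2] | 59 15 [12.7 14.8] | 65 23 [14.9 17. ] | 71 35 [15.  17.7] | 77 41 [12.1 16.3] | 83 34 [ 6.4 11. ] | 89 20 [11.7 14.6] | 101 16 [34.9 36.9] | 107 30 [38.  40.4] | 113 35 [38.6 40.5] | 119 43 [35.9 38.9] | 125 71 [23.9 34.4] | 131 24 [13.5 16.8] | 137 26 [ 5.4 11.8] | 155 10 [30.5 32.9] | 161 9 [33.1 35.2] | 
wrist
35 63 [14.1 14.6] | 41 283 [15.  15.8] | 47 544 [13.8 15.2] | 53 618 [10.  12.7] | 59 5 [12.2 12.4] | 65 169 [14.2 15. ] | 71 392 [14.7 15.4] | 77 41 [14.6 15.1] | 107 250 [38.1 38.8] | 113 598 [38.6 39.3] | 119 1051 [36.4 38.3] | 125 2233 [26.6 34.1] | 131 689 [13.2 14.5] | 137 502 [10.2 12.2] | 143 10 [-13.9 -13. ] | 155 126 [31.9 32.9] | 161 446 [34.2 35.1] | 167 692 [34.4 35.3] | 173 1177 [32.4 73. ] | 179 1533 [57.6 73.9] | 185 2027 [67.8 74. ] | 191 823 [52.9 66.3] | 197 1670 [32.7 64.4] | 
[array([171.9,  12.6,  33.2]), array([121.6,   3.9,  34. ]), array([134.1,   4.2,  12.7]), array([48.8,  0.2, 12.6]), array([110.8,  19.2,  38.6])]
```

The end spacer (centre about x 167, z 21) sits in the gap between the end wall and the bar. The other one perches over pockets 3 and 4. All four pockets are full. I'll release the bar gently, then carry both back to the channel.

Call:
apply_moves:
  series: "-0.6 0 0 0 0; -0.6 0 0 0 0; -0.6 0 0 0 0; -0.6 0 0 0.2 0; -0.6 0 0 0.5 0; -0.6 0 0 0.9 0; -0.6 0 0 1.4 0; -0.6 0 0 2 0; -0.3 0 0 2.7 0; 0 0 0 3.2 -7; 0.4 0 0 3.6 -14; 1 0 -0.2 3.6 -21; 1 0 -0.4 3.6 -28; 1 0 -0.6 3.6 -35; 1 0 -0.8 3.6 -42; 1 0 -0.9 3.6 -49; 1 0 -0.9 3.6 -56; 1 0 -0.9 3.6 -63; 1 0 -0.9 3.6 -70; 1 0 -0.9 3.6 -77"

```text
t: 8.4
tcp_pos: [416.5, 89.4, 280.5]
tcp_rot: [179.9, 0.3, 109.0]
wrist_force: [0.4, 0.6, 0.8]
gripper_width: 85.1
```

Call:
apply_moves:
  series: "1 0 0 0 -7; 1 0 0 0 -13; 1 0 0 0 -13; 1 0 0 0 -13; 1 0 0 0 -13"

```text
t: 8.82
tcp_pos: [416.5, 89.0, 280.7]
tcp_rot: [179.9, 0.4, 96.1]
wrist_force: [0.3, -0.6, -0.1]
gripper_width: 85.7
```

```bash
python3 - <<'E'
from h import *
np.set_printoptions(precision=1,suppress=True,linewidth=160)
st=bot.get_state(); print(st['tcp_pos'],st['tcp_rot'])
s=snap('wrist');snap('scene');snap('top'); save(s['img'],'wr2.png',f=1.4)
for n in('wrist','scene'):
    B=tob(cloud(load(n)).reshape(-1,3)); print(n)
    for x0 in range(-178,200,6):
        m=(B[:,0]>x0)&(B[:,0]<x0+6)&(abs(B[:,1])<20)&(B[:,2]>-20)&(B[:,2]<75)
        if m.sum()>2: print(x0+3,m.sum(),np.percentile(B[m,2],[50,95]),end=' | ')
    print()
E
```

```text
[416.5  89.  280.7] [179.9   0.4  96.1]
wrist
-157 20 [1.9 2.3] | -151 109 [ 4.8 10.6] | -145 70 [ 2.4 12.7] | -139 46 [1.6 2.4] | -133 49 [1.5 2.4] | -127 46 [1.4 1.9] | -121 53 [1.2 1.8] | -115 49 [1.2 1.8] | -109 51 [1.1 1.7] | -103 56 [1.1 1.7] | -97 53 [1.1 1.5] | -91 52 [0.8 1.6] | -85 56 [0.8 1.2] | -79 62 [0.7 1.3] | -73 56 [0.6 1.5] | -67 66 [0.6 1.3] | -61 59 [0.5 1.1] | -55 69 [0.2 0.9] | -49 65 [0.2 1.1] | -43 70 [0.  0.8] | -37 73 [-0.1  0.6] | -31 70 [-0.3  0.5] | -25 76 [-0.2  0.4] | -19 70 [-0.3  0.3] | -13 81 [-0.5  0.3] | -7 61 [-0.5  0.1] | -1 70 [1.  1.7] | 5 126 [-0.3  1.2] | 11 83 [-0.8 -0.3] | 17 27 [-0.8 -0. ] | 35 9 [13.4 14. ] | 41 97 [14.8 15.6] | 47 181 [13.7 15.1] | 53 209 [ 9.7 12.1] | 59 10 [12.1 12.3] | 65 62 [13.8 15. ] | 71 139 [14.4 15.4] | 77 65 [13.5 14.6] | 107 85 [37.8 38.7] | 113 183 [38.4 39.2] | 119 347 [36.1 38.3] | 125 744 [26.2 33.7] | 131 245 [13.  14.6] | 137 113 [10.9 12.6] | 155 122 [-17.1  32.7] | 161 168 [34.  34.9] | 167 277 [34.2 35.3] | 173 420 [31.7 33.9] | 179 528 [24.  29.1] | 191 4 [19.3 20. ] | 197 248 [22.6 23.7] | 
scene
-1
[... 427 characters left out ...]
8 7.8] | -37 23 [4.3 6.8] | -31 20 [3.4 5.3] | -25 21 [2.6 7. ] | -19 22 [3.2 4.7] | -13 22 [2.4 6.8] | -7 18 [2.8 5.3] | -1 24 [3.7 6.3] | 5 17 [3.  5.8] | 11 24 [3.  6.6] | 17 17 [3.1 5.7] | 23 18 [2.1 5. ] | 29 40 [ 7.1 16.7] | 35 28 [15.3 18.8] | 41 21 [17.6 19.6] | 47 18 [17.6 19. ] | 53 8 [12.4 15.6] | 59 26 [11.9 16. ] | 65 28 [16.7 20.1] | 71 19 [17.9 20.7] | 77 14 [15.8 19. ] | 83 10 [12.4 15.7] | 89 31 [13.1 18. ] | 95 28 [17.7 29.7] | 101 47 [33.1 40.9] | 107 21 [40.3 42.7] | 113 20 [42.3 44.6] | 119 14 [40.  43.3] | 125 3 [37.4 37.7] | 149 56 [ 8.9 31.2] | 155 49 [31.5 38.4] | 161 20 [37.4 40.1] | 167 15 [37.9 40.3] | 173 13 [36.1 37.8] | 191 16 [22.4 25.2] | 197 21 [25.5 28.9] |
```

View pics/wr2.png

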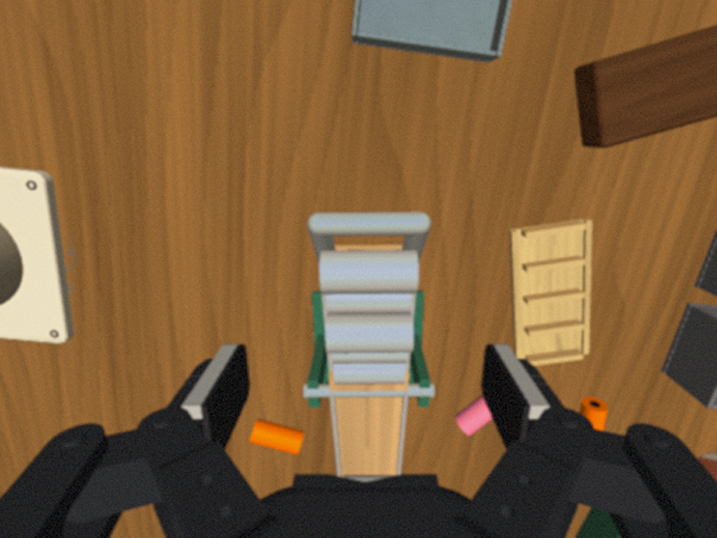

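The wrist view shows the row centred at column ~370 (1.4x): the end spacer at (370,270), the perched one at (370,330), and the bar behind at (370,223). Next I'll work out the grasp targets.

```bash
python3 - <<'E'
from h import *
np.set_printoptions(precision=1,suppress=True,linewidth=160)
s=load('wrist'); P=cloud(s).reshape(-1,3); B=tob(P)
for n,x0,x1,zl in(('end',158,172,30),('perch',107,119,35),('p1',40,48,13),('p2',68,78,13)):
    m=(B[:,0]>x0)&(B[:,0]<x1)&(B[:,2]>zl)&(B[:,2]<60)&(abs(B[:,1])<45); print(n,m.sum(),'y',np.percentile(B[m,1],[1,50,99]))
for n,p in dict(end=(166,0,21),perch=(116,0,24.5),chan=(-130,0,16),p1=(43,0,1),p2=(73,0,1),p3=(103,0,1),p4=(133,0,1),ch=(-161,0,14)).items(): print(n,fromb(p), fromb(p)-bot.get_state()['tcp_pos'])
E
```

```text
end 856 y [-32.2  -2.9  26.4]
perch 552 y [-32.7  -3.   26. ]
p1 249 y [-32.8  -4.6  25.8]
p2 294 y [-33.3  -3.9  25.5]
end [418.4  86.  176.6] [   1.9   -3.2 -103.9]
perch [423.7  38.2 162.8] [   7.2  -51.1 -117.8]
chan [ 448.7 -188.6   70.5] [  32.3 -277.8 -210.1]
p1 [430.3 -22.  115.7] [  13.9 -111.2 -164.9]
p2 [427.2   6.  126. ] [  10.8  -83.2 -154.6]
p3 [424.1  34.  136.3] [   7.7  -55.2 -144.3]
p4 [421.   62.  146.5] [   4.6  -27.2 -134. ]
ch [ 451.8 -216.9   57.9] [  35.4 -306.1 -222.6]
```

Call:
apply_moves:
  series: "1 0.15 -0.1 -1 0.3; 1 0.15 -0.1 -2 0.3; 1 0.15 -0.1 -2.8 0.3; 1 0.15 -0.1 -3.3 0.3; 1 0.15 -0.1 -3.73 0.3; 1 0.15 -0.1 -3.73 0.3; 1 0.15 -0.1 -3.73 0.3; 0.2 0.15 -0.1 -3.73 0.3; 0.2 0.15 -0.1 -3.73 0.3; 0.2 0.15 -0.1 -3.73 0.3; 0.2 0.15 -0.1 -3.73 0.3; 0.2 0.15 -0.1 -3.73 0.3; 0.2 0.15 -0.1 -3.5 0.3; 0.2 0.15 -0.1 -3.2 0.3; 0.2 0.15 -0.1 -2.7 0.3; 0.2 0.15 -0.1 -2.3 0.3; 0.2 0.15 -0.1 -2.3 0.3"
  squeeze: 60

```text
t: 10.38
tcp_pos: [422.4, 86.5, 214.3]
tcp_rot: [179.7, 0.3, 96.4]
wrist_force: [0.5, 0.7, -0.0]
gripper_width: 58.5
```

Call:
apply_moves:
  series: "0.2 0.1 -1 0 0; 0.2 0.25 -2.2 0 0; 0.2 0.4 -3.4 0 0; 0.2 0.5 -4.6 0 0; 0.2 0.65 -5.8 -0.3 0; 0.2 0.8 -7 -1 0; 0.2 0.9 -8.1 -1.8 0; 0.2 0.97 -9.1 -2.6 0; 0.2 0.97 -9.1 -3.5 0; 0.2 0.97 -9.1 -4.2 0; 0.2 0.97 -9.1 -4.7 0; 0.2 0.97 -9.1 -4.98 0; 0.2 0.97 -9.1 -4.98 0; 0.2 0.97 -9.1 -4.98 0; 1 0.97 -9.1 -4.98 0; 1 0.97 -9.1 -4.98 0; 1 0.97 -9.1 -4.98 0; 1 0.97 -9.1 -4.5 0; 1 0.97 -9.1 -3.5 0; 1 0.97 -9.1 -2.2 0"

```text
t: 12.05
tcp_pos: [449.3, -185.5, 147.0]
tcp_rot: [180.0, 0.1, 96.4]
wrist_force: [0.3, 0.2, -0.1]
gripper_width: 85.7
```

```bash
python3 - <<'E'
from h import *
np.set_printoptions(precision=1,suppress=True,linewidth=160)
print(bot.get_state()['tcp_pos'])
s=snap('wrist');a=snap('scene')
can=np.zeros((300,800,3),np.uint8); can[:,:400]=cv2.resize(s['img'],(400,300)); can[:,400:]=cv2.resize(a['img'][140:290,150:350],(400,300)); save(can,'chan1.png')
B=tob(cloud(a).reshape(-1,3))
for x0 in range(-178,200,6):
        m=(B[:,0]>x0)&(B[:,0]<x0+6)&(abs(B[:,1])<20)&(B[:,2]>-20)&(B[:,2]<75)
        if m.sum()>2: print(x0+3,np.percentile(B[m,2],[50]),end=' | ')
E
```

```text
[ 449.3 -185.5  147. ]
-175 [24.1] | -169 [26.4] | -163 [30.1] | -157 [29.9] | -151 [26.3] | -145 [22.9] | -139 [28.] | -133 [29.7] | -127 [29.9] | -121 [24.9] | -115 [1.3] | -109 [2.1] | -103 [2.3] | -97 [2.3] | -91 [2.6] | -85 [2.] | -79 [2.6] | -73 [1.6] | -67 [3.2] | -61 [2.3] | -55 [2.9] | -49 [1.3] | -43 [3.4] | -37 [3.9] | -31 [4.1] | -19 [2.8] | -13 [1.1] | -7 [1.5] | -1 [4.] | 5 [3.2] | 11 [3.1] | 17 [1.9] | 23 [2.5] | 29 [9.1] | 35 [17.5] | 41 [18.3] | 47 [18.] | 53 [15.1] | 59 [13.5] | 65 [17.] | 71 [19.9] | 77 [17.] | 83 [13.8] | 89 [15.8] | 95 [19.4] | 101 [35.8] | 107 [43.3] | 113 [44.7] | 119 [42.6] | 125 [39.1] | 137 [15.8] | 149 [8.4] | 155 [15.5] | 191 [26.4] | 197 [28.5] |
```

View pics/chan1.png

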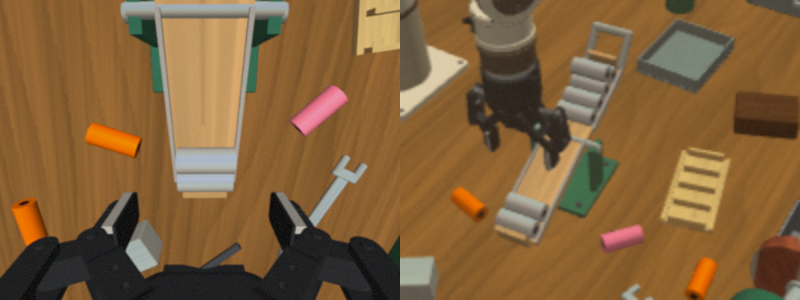

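Call:
apply_moves:
  series: "1 0 0.2 1.2 0; 1 -0.05 0.9 2.2 0; 1 -0.2 2.1 2.6 0; 1 -0.3 3.3 2.6 0; 1 -0.45 4.5 2.6 0; 1 -0.6 5.7 2.6 0; 1 -0.7 6.8 2.4 0; 1 -0.75 7.43 1.8 0; 1 -0.75 7.43 1.0 0; 1 -0.75 7.43 0.5 0; 1 -0.75 7.43 0.32 0; 1 -0.75 7.43 0.32 0; 1 -0.75 7.43 0.32 0; 0.2 -0.75 7.43 0.32 0; 0.2 -0.75 7.43 0.32 0; 0.2 -0.75 7.43 0.32 0; 0.2 -0.75 7.43 0.32 0; 0.2 -0.75 7.43 0.5 0; 0.2 -0.75 7.43 1 0; 0.2 -0.75 7.43 1.8 0"

```text
t: 13.82
tcp_pos: [431.5, 34.5, 207.3]
tcp_rot: [179.3, 0.7, 96.4]
wrist_force: [0.6, 0.9, 0.7]
gripper_width: 57.6
```

Call:
apply_moves:
  series: "0.2 0 -0.5 0.2 0; 0.2 0.1 -1.6 0.2 0; 0.2 0.2 -2.8 0 0; 0.2 0.3 -4 -0.3 0; 0.2 0.45 -5.2 -1.1 0; 0.2 0.55 -6 -2 0; 0.2 0.55 -6.43 -3 0; 0.2 0.55 -6.43 -3.7 0; 0.2 0.55 -6.43 -4.2 0; 0.2 0.55 -6.43 -4.36 0; 0.2 0.55 -6.43 -4.36 0; 0.2 0.55 -6.43 -4.36 0; 1 0.55 -6.43 -4.36 0; 1 0.55 -6.43 -4.36 0; 1 0.55 -6.43 -4.36 0; 1 0.55 -6.43 -3.8 0; 1 0.55 -6.43 -2.8 0; 1 0.55 -6.43 -1.6 0; 1 0.55 -6.43 -0.4 0; 1 0.55 -6.43 0 0"

```text
t: 15.48
tcp_pos: [450.5, -159.2, 212.4]
tcp_rot: [178.9, 0.8, 96.4]
wrist_force: [1.0, -0.7, -0.2]
gripper_width: 85.2
```

```bash
python3 - <<'E'
from h import *
np.set_printoptions(precision=1,suppress=True,linewidth=160)
print(bot.get_state()['tcp_pos'])
a=snap('scene'); s=snap('top')
can=np.zeros((400,800,3),np.uint8); can[:,:400]=cv2.resize(a['img'][140:290,170:320],(400,400)); can[:,400:]=cv2.resize(s['img'][120:260,210:350],(400,400)); save(can,'chan2.png')
B=tob(cloud(a).reshape(-1,3))
for x0 in range(-178,200,6):
        m=(B[:,0]>x0)&(B[:,0]<x0+6)&(abs(B[:,1])<20)&(B[:,2]>-20)&(B[:,2]<75)
        if m.sum()>2: print(x0+3,np.percentile(B[m,2],[50]),end=' | ')
P=cloud(s); u,v=np.meshgrid(range(512),range(384))
t=(P[...,2]>9)&(P[...,2]<30)&(u>225)&(u<305)&(v>115)&(v<175); q=P[t][:,:2].astype(np.float32); print(cv2.minAreaRect(q))
E
```

```text
[ 450.5 -159.2  212.4]
-175 [24.2] | -169 [27.2] | -163 [30.4] | -157 [30.1] | -151 [26.9] | -145 [23.] | -139 [27.4] | -133 [30.3] | -127 [30.] | -121 [25.4] | -115 [25.] | -109 [29.2] | -103 [30.2] | -97 [28.4] | -91 [24.9] | -85 [4.1] | -79 [2.7] | -73 [2.4] | -67 [2.6] | -61 [2.3] | -55 [3.1] | -49 [2.2] | -43 [2.1] | -37 [3.5] | -31 [2.4] | -25 [2.7] | -19 [2.2] | -13 [3.2] | -7 [2.8] | -1 [3.] | 5 [2.6] | 11 [1.8] | 17 [2.7] | 23 [2.5] | 29 [7.1] | 35 [14.7] | 41 [19.3] | 47 [18.4] | 53 [15.1] | 59 [11.4] | 65 [17.3] | 71 [18.8] | 77 [17.5] | 83 [11.9] | 89 [15.1] | 95 [18.5] | 101 [19.3] | 107 [16.7] | 113 [11.1] | 119 [16.5] | 125 [20.1] | 131 [18.7] | 137 [16.4] | 149 [9.1] | 155 [16.1] | 191 [26.] | 197 [28.8] | ((629.519775390625, 20.549964904785156), (82.40196990966797, 158.31944274902344), 14.893367767333984)
```

View pics/chan2.png

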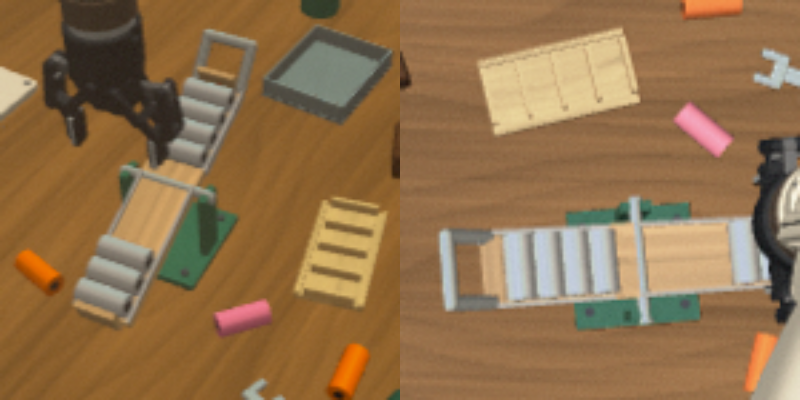

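All good now: the four pockets are filled (x≈42, 72, 102, 128 in the board frame), three spacers lie in the channel (−161, −133, −104), and the tray hasn't moved. I'll pick from pocket 4.

Call:
apply_moves:
  series: "1 -0.1 1 0 0; 1 -0.2 2.2 0 0; 1 -0.4 3.4 0 0; 1 -0.6 4.6 0 0; 1 -0.7 5.8 0 0; 1 -0.88 6.8 -0.2 0; 1 -0.88 7.24 -0.9 0; 1 -0.88 7.24 -1.7 0; 1 -0.88 7.24 -2.2 0; 1 -0.88 7.24 -2.41 0; 1 -0.88 7.24 -2.41 0; 1 -0.88 7.24 -2.41 0; 0.2 -0.88 7.24 -2.41 0; 0.2 -0.88 7.24 -2.41 0; 0.2 -0.88 7.24 -2.41 0; 0.2 -0.88 7.24 -2.41 0; 0.2 -0.88 7.24 -2.2 0; 0.2 -0.88 7.24 -1.7 0; 0.2 -0.88 7.24 -0.7 0; 0.2 -0.88 7.24 0 0"

```text
t: 17.25
tcp_pos: [423.7, 58.0, 212.2]
tcp_rot: [179.0, 0.8, 96.4]
wrist_force: [0.4, 0.5, -1.1]
gripper_width: 58.5
```

```bash
cat >> h.py <<'E'
def tray(s):
    P=cloud(s); u,v=np.meshgrid(range(512),range(384))
    rgb=s['img'].astype(int)
    t=(P[...,2]>8)&(P[...,2]<26)&(P[...,0]>545)&(P[...,0]<720)&(P[...,1]>-120)&(P[...,1]<150)
    n,l,st,c=cv2.connectedComponentsWithStats(cv2.morphologyEx(t.astype(np.uint8),cv2.MORPH_CLOSE,np.ones((7,7))))
    k=1+np.argmax(st[1:,4]); r=cv2.minAreaRect(P[t&(l==k)][:,:2].astype(np.float32))
    p=cv2.boxPoints(r); e=p[1]-p[0]; f=p[2]-p[1]; e=e if np.hypot(*e)>np.hypot(*f) else f
    e=e*np.sign(e[1])/np.hypot(*e); c=np.array(r[0])
    return r[0],r[1],np.degrees(np.arctan2(e[1],e[0])),[c+e*k for k in(57,19,-19,-57)]
def st(): s=bot.get_state(); print('t %.1f tcp'%s['t'],s['tcp_pos'],s['tcp_rot'],'w %.1f'%s['gripper_width'])
E
python3 - <<'E'
from h import *
np.set_printoptions(precision=1,suppress=True,linewidth=160)
st();print(tray(snap('top')))
E
```

```text
t 17.2 tcp [423.7  58.  212.2] [179.    0.8  96.4] w 58.5
((629.4566040039062, 20.565528869628906), (82.35505676269531, 158.26319885253906), np.float32(105.27492), [array([614.4,  75.6]), array([624.5,  38.9]), array([634.5,   2.2]), array([644.5, -34.4])])
```

Call:
apply_moves:
  series: "0.2 0.9 0 0 1; 0.2 2 0.1 0 2; 0.2 3.2 0.2 0 3.5; 0.2 4.4 0.4 -0.3 5; 0.2 5.5 0.5 -0.8 6.5; 0.2 6.37 0.58 -1.4 8; 0.2 6.37 0.58 -1.8 8.5; 0.2 6.37 0.58 -1.8 8.5; 0.2 6.37 0.58 -1.8 8.5"

```text
t: 18.05
tcp_pos: [616.4, 75.5, 161.0]
tcp_rot: [178.7, 0.8, 104.8]
wrist_force: [0.6, -0.4, 0.5]
gripper_width: 58.5
```

```bash
python3 - <<'E'
from h import *
np.set_printoptions(precision=1,suppress=True,linewidth=160)
st();s=snap('wrist');save(s['img'],'wt1.png',f=1.3)
P=cloud(s)
t=(P[...,2]>8)&(P[...,2]<26)&(P[...,0]>550)&(P[...,0]<710)&(P[...,1]>-90)&(P[...,1]<130)
q=P[t][:,:2].astype(np.float32);r=cv2.minAreaRect(q);print(r,cv2.boxPoints(r).tolist())
E
```

```text
t 18.1 tcp [616.4  75.5 161. ] [178.7   0.8 104.8] w 58.5
((632.24267578125, 21.669593811035156), (82.14331817626953, 159.472900390625), 15.000102996826172) [[571.9330444335938, 88.05885314941406], [613.2079467773438, -65.98005676269531], [692.5523071289062, -44.71966552734375], [651.2774047851562, 109.31924438476562]]
```

View pics/wt1.png

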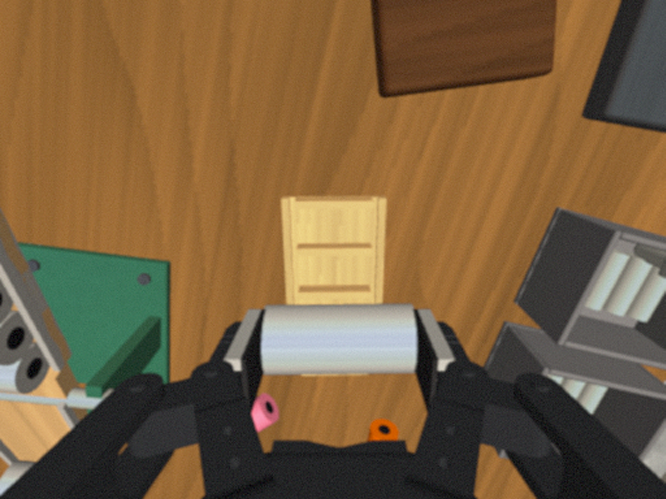

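```bash
cat >> h.py <<'E'
from scipy.optimize import least_squares
def held(s):
    """held spacer axis relative to TCP: along tool x (world dir at yaw) and z"""
    b=bot.get_state(); y=np.radians(b['tcp_rot'][2]); tx=np.array([np.cos(y),np.sin(y),0]); tj=np.array([np.sin(y),-np.cos(y),0])
    D=cloud(s).reshape(-1,3)-b['tcp_pos']; X=D@tx; J=D@tj; Z=D[:,2]
    m=(abs(J)<22)&(abs(X)<25)&(Z>-20)&(Z<45)&(s['range_z'].ravel()>0)
    f=least_squares(lambda p:np.hypot(X[m]-p[0],Z[m]-p[1])-14,[0,8],loss='soft_l1')
    print('held: n',m.sum(),'off tool-x %.1f z %.1f'%tuple(f.x),'rms %.2f'%np.sqrt(np.mean(f.fun**2)),'world shift',tx[:2]*f.x[0])
E
python3 - <<'E'
from h import *
np.set_printoptions(precision=1,suppress=True,linewidth=160)
held(load('wrist'))
E
```

```text
held: n 4717 off tool-x -3.2 z 4.1 rms 0.53 world shift [ 0.8 -3.1]
```

Call:
apply_moves:
  series: "0.2 0.01 0.13 -1 0.3; 0.2 0.01 0.13 -2.2 0.3; 0.2 0.01 0.13 -3.3 0.3; 0.2 0.01 0.13 -4.1 0.3; 0.2 0.01 0.13 -4.5 0.3; 0.2 0.01 0.13 -4.7 0.3; 0.2 0.01 0.13 -4.82 0.3; 0.2 0.01 0.13 -4.82 0.3; 0.2 0.01 0.13 -4.82 0.3; 0.6 0.01 0.13 -4.82 0.3; 1 0.01 0.13 -4.82 0.3; 1 0.01 0.13 -4.82 0.3; 1 0.01 0.13 -4.82 0.3; 1 0.01 0.13 -4.5 0.3; 1 0.01 0.13 -3.8 0.3; 1 0.01 0.13 -2.6 0.3; 1 0.01 0.13 -1.4 0.3; 1 -0.5 0.13 -0.3 0.3; 1 -1 0.13 0.8 0.3; 1 -1 0.13 1.2 0.3"

```text
t: 19.77
tcp_pos: [587.1, 79.9, 205.5]
tcp_rot: [178.1, 0.9, 105.1]
wrist_force: [1.2, 0.3, 0.1]
gripper_width: 85.6
```

```bash
python3 - <<'E'
from h import *
np.set_printoptions(precision=1,suppress=True,linewidth=160)
st();s=snap('wrist');a=snap('scene')
can=np.zeros((375,800,3),np.uint8); can[:,:500]=cv2.resize(s['img'],(500,375)); can[:300,500:]=cv2.resize(a['img'][190:280,260:350],(300,300)); save(can,'pl1.png')
P=cloud(s)
t=(P[...,2]>8)&(P[...,2]<40)&(P[...,0]>550)&(P[...,0]<710)&(P[...,1]>-90)&(P[...,1]<130)
r=cv2.minAreaRect(P[t][:,:2].astype(np.float32));print(r)
m=P[...,2][t]; q=P[t][m>28]; print(len(q),q.min(0),q.max(0),np.median(q,0))
E
```

```text
t 19.8 tcp [587.1  79.9 205.5] [178.1   0.9 105.1] w 85.6
((632.20556640625, 21.938446044921875), (82.25735473632812, 158.7772979736328), 14.773755073547363)
979 [590.4  58.5  28. ] [652.9  96.3  35.3] [621.   78.6  32.2]
```

View pics/pl1.png

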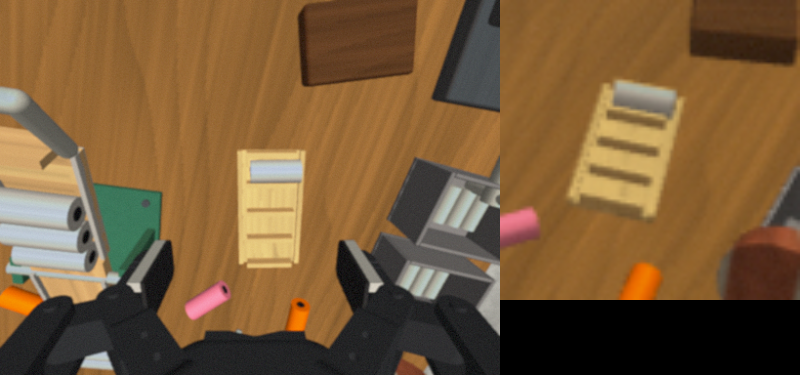

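The spacer lies in the end compartment, shifted about 4 mm along its axis, which is within limits. I'll correct x by −3 for the next ones. Now pocket 3.

Call:
apply_moves:
  series: "1 -1 -0.3 0.1 -2; 1 -2.2 -0.7 0.1 -4; 1 -3.4 -1 0.1 -6; 1 -4.5 -1.4 0 -8; 1 -5.37 -1.61 -0.4 -8.7; 1 -5.37 -1.61 -1.2 -8.7; 1 -5.37 -1.61 -1.9 -8.7; 1 -5.37 -1.61 -2.3 -8.7; 1 -5.37 -1.61 -2.48 -8.7; 1 -5.37 -1.61 -2.48 -8.7; 1 -5.37 -1.61 -2.48 -8.7; 0.2 -5.37 -1.61 -2.48 -8.7; 0.2 -5.37 -1.61 -2.48 -8.7; 0.2 -5.37 -1.61 -2.48 -8.7; 0.2 -5.37 -1.61 -2.48 -8.7; 0.2 -5.37 -1.61 -2.3 -8.7; 0.2 -5.37 -1.61 -1.8 -8.7; 0.2 -5.37 -1.61 -0.9 -8.7; 0.2 -5.37 -1.61 -0.2 -8.7; 0.2 -5.37 -1.61 -0.2 -8.7"

```text
t: 21.53
tcp_pos: [431.0, 31.8, 202.3]
tcp_rot: [177.5, 0.9, 96.4]
wrist_force: [0.9, 0.4, 0.3]
gripper_width: 57.9
```

```bash
python3 - <<'E'
from h import *
np.set_printoptions(precision=1,suppress=True,linewidth=160)
st();held(snap('wrist'));print(tray(snap('top')))
E
```

```text
t 21.5 tcp [431.   31.8 202.3] [177.5   0.9  96.4] w 57.9
held: n 4668 off tool-x -2.4 z 6.4 rms 0.54 world shift [ 0.3 -2.4]
((629.6461181640625, 20.721771240234375), (82.77919006347656, 158.00588989257812), np.float32(104.68795), [array([615.2,  75.9]), array([624.8,  39.1]), array([634.5,   2.3]), array([644.1, -34.4])])
```

```bash
python3 - <<'E'
from h import *
np.set_printoptions(precision=1,suppress=True,linewidth=160)
s=load('wrist');b=bot.get_state();y=np.radians(b['tcp_rot'][2]); tx=np.array([np.cos(y),np.sin(y),0]); tj=np.array([np.sin(y),-np.cos(y),0])
D=cloud(s).reshape(-1,3)-b['tcp_pos']; X=D@tx; J=D@tj; Z=D[:,2]
for z0 in(8,12,16):
    m=(abs(J)<60)&(X>-14)&(X<14)&(Z>z0)&(Z<z0+4)&(s['range_z'].ravel()>0)
    h=np.histogram(J[m],bins=np.arange(-60,61,4)); print(z0,m.sum(),h[0])
im=s['img'].reshape(-1,3).astype(int); m=(abs(J)<45)&(abs(X+2.4)<8)&(Z>12)&(Z<24)&(im.mean(1)>140); print(np.percentile(J[m],[0.5,50,99.5]))
E
```

```text
8 541 [ 0  0  0  0  0  1  0 10 24 35 38 40 36 32 40 35 30 32 36 38 33 36 32 13  0  0  0  0  0  0]
12 940 [ 0  0  0  0  0 13 16 30 41 60 64 57 52 58 57 54 60 59 53 51 49 54 54 37 19  2  0  0  0  0]
16 1832 [  0   0   0   0   0  24  17  36  91 111 116 121 116 117 112 121 111 109 107 102 107 102  98  59  27  18  10   0   0   0]
[-25.    3.4  32.4]
```

The wrist camera is biased about +3.5 mm along the jaws: the held spacer appears off-centre there although the jaws centre it. That explains the 4 mm shift. I'll use the top camera for that direction and go over compartment 2.

Call:
apply_moves:
  series: "0.2 0.9 0 0 1; 0.2 2 0.1 0 2; 0.2 3.2 0.15 0 3.5; 0.2 4.4 0.25 -0.3 5; 0.2 5.5 0.3 -0.8 6.5; 0.2 6.44 0.35 -1.2 8; 0.2 6.44 0.35 -1.4 8.4; 0.2 6.44 0.35 -1.4 8.4; 0.2 6.44 0.35 -1.4 8.4; 0.2 6.44 0.35 -1.4 8.4; 0.2 6.44 0.35 -1.4 8.4"

```text
t: 22.55
tcp_pos: [621.3, 42.1, 157.8]
tcp_rot: [177.8, 0.9, 104.8]
wrist_force: [-0.3, 0.7, -1.9]
gripper_width: 57.9
```

```bash
python3 - <<'E'
from h import *
np.set_printoptions(precision=1,suppress=True,linewidth=160)
st();held(snap('wrist'));print(tray(snap('top')))
E
```

```text
t 22.6 tcp [621.3  42.1 157.8] [177.8   0.9 104.8] w 57.9
held: n 4652 off tool-x -2.7 z 4.1 rms 0.53 world shift [ 0.7 -2.6]
((591.3828125, -111.53266906738281), (16.579240798950195, 32.22121810913086), np.float32(174.11366), [array([ 534.7, -105.7]), array([ 572.5, -109.6]), array([ 610.3, -113.5]), array([ 648.1, -117.4])])
```

Call:
apply_moves:
  series: "0.2 0.09 0.01 -1 0; 0.2 0.09 0.01 -2.2 0; 0.2 0.09 0.01 -3.3 0; 0.2 0.09 0.01 -4.1 0; 0.2 0.09 0.01 -4.5 0; 0.2 0.09 0.01 -4.7 0; 0.2 0.09 0.01 -4.7 0; 0.2 0.09 0.01 -4.7 0; 0.6 0.09 0.01 -4.7 0; 1 0.09 0.01 -4.7 0; 1 0.09 0.01 -4.7 0; 1 0.09 0.01 -4.7 0; 1 0.09 0.01 -4.4 0; 1 0.09 0.01 -3.6 0; 1 0.09 0.01 -2.4 0; 1 0.09 0.01 -1.2 0; 1 0.09 0.01 0 0; 1 0.09 0.01 1.2 0; 1 0.09 0.01 1.5 0; 1 0.09 0.01 1.5 0"

```text
t: 24.32
tcp_pos: [627.0, 42.6, 208.9]
tcp_rot: [177.2, 1.0, 104.8]
wrist_force: [0.7, 0.4, 0.6]
gripper_width: 85.1
```

```bash
python3 - <<'E'
from h import *
np.set_printoptions(precision=1,suppress=True,linewidth=160)
st();s=snap('wrist');P=cloud(s)
t=(P[...,2]>8)&(P[...,2]<40)&(P[...,0]>550)&(P[...,0]<720)&(P[...,1]>-90)&(P[...,1]<130)
r=cv2.minAreaRect(P[t][:,:2].astype(np.float32));print(r)
c=np.array(r[0]);a=np.radians(104.8);tx=np.array([np.cos(a),np.sin(a)]);tj=np.array([np.sin(a),-np.cos(a)])
q=P[t]; q=q[q[:,2]>26]; L=(q[:,:2]-c)@tx; J=(q[:,:2]-c)@tj
for k in(57,19): 
    m=abs(L-k)<16; print(k,m.sum(),np.median(L[m]),np.percentile(J[m],[1,99]),np.percentile(q[m,2],95))
E
```

```text
t 24.3 tcp [627.   42.6 208.9] [177.2   1.  104.8] w 85.1
((632.1937255859375, 21.689552307128906), (82.14459991455078, 158.66403198242188), 14.851283073425293)
57 1222 57.86596575037693 [-25.1  33.5] 34.00697048645981
19 1101 21.17875850975337 [-27.8  31. ] 33.94130129173825
```

Call:
apply_moves:
  series: "1 -1 -0.3 0 -2; 1 -2.2 -0.5 0 -4; 1 -3.4 -0.8 0 -6; 1 -4.6 -1.1 0 -8; 1 -5.7 -1.34 -0.1 -8.4; 1 -6.63 -1.34 -0.7 -8.4; 1 -6.63 -1.34 -1.6 -8.4; 1 -6.63 -1.34 -2.4 -8.4; 1 -6.63 -1.34 -2.8 -8.4; 1 -6.63 -1.34 -2.93 -8.4; 1 -6.63 -1.34 -2.93 -8.4; 1 -6.63 -1.34 -2.93 -8.4; 0.2 -6.63 -1.34 -2.93 -8.4; 0.2 -6.63 -1.34 -2.93 -8.4; 0.2 -6.63 -1.34 -2.93 -8.4; 0.2 -6.63 -1.34 -2.93 -8.4; 0.2 -6.63 -1.34 -2.6 -8.4; 0.2 -6.63 -1.34 -1.8 -8.4; 0.2 -6.63 -1.34 -0.8 -8.4; 0.2 -6.63 -1.34 -0.3 -8.4"

```text
t: 26.03
tcp_pos: [427.5, 2.2, 199.3]
tcp_rot: [177.3, 1.0, 96.4]
wrist_force: [1.4, 0.3, -0.5]
gripper_width: 58.6
```

```bash
python3 - <<'E'
from h import *
np.set_printoptions(precision=1,suppress=True,linewidth=160)
st();held(snap('wrist'));st();print(tray(snap('top')))
E
```

```text
t 26.0 tcp [427.5   2.2 199.3] [177.3   1.   96.4] w 58.6
held: n 4773 off tool-x 0.7 z 3.5 rms 0.52 world shift [-0.1  0.7]
t 26.1 tcp [429.2   2.3 201.5] [177.1   1.   96.4] w 58.4
((629.1857299804688, 20.562271118164062), (82.56932067871094, 158.08657836914062), np.float32(105.02238), [array([614.4,  75.6]), array([624.3,  38.9]), array([634.1,   2.2]), array([644. , -34.5])])
```

Call:
apply_moves:
  series: "0.2 0.9 0 0 1; 0.2 2.1 0 0 2; 0.2 3.3 0 0 3.5; 0.2 4.5 0 -0.3 5; 0.2 5.7 0 -1 6.5; 0.2 6.85 0 -2 8; 0.2 6.85 0 -3 8.4; 0.2 6.85 0 -4 8.4; 0.2 6.85 0 -4.7 8.4; 0.2 6.85 0 -4.7 8.4; 0.2 6.85 0 -4.7 8.4; 0.2 6.85 0 -4.7 8.4"

```text
t: 27.13
tcp_pos: [634.7, 2.3, 59.2]
tcp_rot: [177.1, 1.0, 104.8]
wrist_force: [-0.0, -0.3, 0.0]
gripper_width: 58.0
```

Call:
apply_moves:
  series: "0.2 0 0 -0.6 0; 0.2 0 0 -1.1 0; 0.2 0 0 -1.4 0; 0.2 0 0 -1.4 0; 0.2 0 0 -1.4 0; 0.6 0 0 -1.4 0; 1 0 0 -1.4 0; 1 0 0 -1.4 0; 1 0 0 -1.4 0; 1 0 0 -1.1 0; 1 0 0 -0.3 0; 1 0 0 1 0; 1 0 0 2.3 0; 1 0 0 3.6 0; 1 0 0 4.9 0; 1 0 0 4.9 0; 1 0 0 4.9 0"

```text
t: 28.55
tcp_pos: [636.9, 2.3, 211.2]
tcp_rot: [176.6, 1.1, 104.8]
wrist_force: [-0.5, -0.1, -1.1]
gripper_width: 85.4
```

```bash
cat >> h.py <<'E'
def placed(ks):
    s=snap('wrist');P=cloud(s)
    t=(P[...,2]>8)&(P[...,2]<40)&(P[...,0]>550)&(P[...,0]<720)&(P[...,1]>-90)&(P[...,1]<130)
    r=cv2.minAreaRect(P[t][:,:2].astype(np.float32));print(r)
    c=np.array(r[0]);a=np.radians(104.8);tx=np.array([np.cos(a),np.sin(a)]);tj=np.array([np.sin(a),-np.cos(a)])
    q=P[t]; q=q[q[:,2]>26]; L=(q[:,:2]-c)@tx; J=(q[:,:2]-c)@tj
    for k in ks:
        m=abs(L-k)<16; print(k,m.sum(),np.median(L[m]),np.percentile(J[m],[1,99]),np.percentile(q[m,2],95))
E
python3 - <<'E'
from h import *
np.set_printoptions(precision=1,suppress=True,linewidth=160)
st();placed((57,19,-19))
a=snap('scene');B=tob(cloud(a).reshape(-1,3))
for x0 in range(-178,70,6):
        m=(B[:,0]>x0)&(B[:,0]<x0+6)&(abs(B[:,1])<20)&(B[:,2]>-20)&(B[:,2]<75)
        if m.sum()>2: print(x0+3,np.percentile(B[m,2],[50]),end=' | ')
E
```

```text
t 28.6 tcp [636.9   2.3 211.2] [176.6   1.1 104.8] w 85.4
((632.2888793945312, 21.49018096923828), (82.13675689697266, 158.85183715820312), 14.841941833496094)
57 1383 57.24281283162141 [-25.3  33.8] 33.96272598864351
19 1232 20.41921275089944 [-27.9  30.6] 33.94369407070813
-19 1096 -17.182394993084493 [-28.4  30.1] 34.01674093625173
-175 [27.5] | -169 [30.1] | -163 [32.4] | -157 [32.4] | -151 [29.7] | -145 [25.6] | -139 [31.4] | -133 [32.] | -127 [31.6] | -121 [28.1] | -115 [26.4] | -109 [30.6] | -103 [32.5] | -97 [30.] | -91 [26.4] | -85 [3.3] | -79 [3.3] | -73 [3.3] | -67 [3.2] | -61 [3.7] | -55 [3.7] | -49 [3.1] | -43 [2.8] | -37 [3.8] | -31 [2.7] | -25 [2.9] | -19 [3.4] | -13 [3.5] | -7 [2.9] | -1 [3.8] | 5 [3.3] | 11 [2.7] | 17 [3.1] | 23 [2.6] | 29 [7.7] | 35 [16.] | 41 [18.2] | 47 [16.8] | 53 [15.3] | 65 [-9.3] | 71 [-9.5] |
```

Call:
apply_moves:
  series: "1 -1 -0.1 0 -2; 1 -2.2 -0.3 0 -4; 1 -3.4 -0.5 0 -6; 1 -4.6 -0.7 0 -8; 1 -5.8 -0.91 -0.1 -8.4; 1 -6.87 -0.91 -0.8 -8.4; 1 -6.87 -0.91 -1.8 -8.4; 1 -6.87 -0.91 -2.7 -8.4; 1 -6.87 -0.91 -3.2 -8.4; 1 -6.87 -0.91 -3.36 -8.4; 1 -6.87 -0.91 -3.36 -8.4; 1 -6.87 -0.91 -3.36 -8.4; 0.2 -6.87 -0.91 -3.36 -8.4; 0.2 -6.87 -0.91 -3.36 -8.4; 0.2 -6.87 -0.91 -3.36 -8.4; 0.2 -6.87 -0.91 -3.36 -8.4; 0.2 -6.87 -0.91 -3 -8.4; 0.2 -6.87 -0.91 -2 -8.4; 0.2 -6.87 -0.91 -0.8 -8.4; 0.2 -6.87 -0.91 -0.3 -8.4"

```text
t: 30.32
tcp_pos: [430.2, -25.1, 201.7]
tcp_rot: [176.8, 1.1, 96.4]
wrist_force: [1.4, -0.1, -1.2]
gripper_width: 58.6
```

```bash
python3 - <<'E'
from h import *
np.set_printoptions(precision=1,suppress=True,linewidth=160)
st();held(snap('wrist'));st();print(tray(snap('top')))
E
```

```text
t 30.3 tcp [430.2 -25.1 201.7] [176.8   1.1  96.4] w 58.6
held: n 4938 off tool-x 2.1 z 5.9 rms 0.53 world shift [-0.2  2. ]
t 30.4 tcp [431.7 -25.2 203.5] [176.5   1.1  96.4] w 58.7
((626.2720947265625, 19.768409729003906), (88.81822967529297, 157.84153747558594), np.float32(104.9291), [array([611.6,  74.8]), array([621.4,  38.1]), array([631.2,   1.4]), array([641. , -35.3])])
```

Call:
apply_moves:
  series: "0.2 0.9 0 0 1; 0.2 2.1 -0.1 0 2; 0.2 3.3 -0.2 0 3.5; 0.2 4.5 -0.3 -0.3 5; 0.2 5.8 -0.36 -1 6.5; 0.2 7.09 -0.36 -2 8; 0.2 7.09 -0.36 -3 8.4; 0.2 7.09 -0.36 -4 8.4; 0.2 7.09 -0.36 -4.78 8.4; 0.2 7.09 -0.36 -4.78 8.4; 0.2 7.09 -0.36 -4.78 8.4; 0.2 7.09 -0.36 -4.78 8.4"

```text
t: 31.42
tcp_pos: [644.4, -36.0, 58.9]
tcp_rot: [176.6, 1.1, 104.8]
wrist_force: [0.6, 0.1, -0.2]
gripper_width: 58.4
```

```bash
python3 - <<'E'
from h import *
np.set_printoptions(precision=1,suppress=True,linewidth=160)
st();held(snap('wrist'))
E
```

```text
t 31.4 tcp [644.4 -36.   58.9] [176.6   1.1 104.8] w 58.4
held: n 4936 off tool-x 1.8 z 6.5 rms 0.53 world shift [-0.5  1.7]
```

Call:
apply_moves:
  series: "0.2 0 0 -0.6 0; 0.2 0 0 -1.1 0; 0.2 0 0 -1.45 0; 0.2 0 0 -1.45 0; 0.2 0 0 -1.45 0; 0.6 0 0 -1.45 0; 1 0 0 -1.45 0; 1 0 0 -1.45 0; 1 0 0 -1.45 0; 1 0 0 -1.1 0; 1 0 0 -0.3 0; 1 0 0 1 0; 1 0 0 2.3 0; 1 0 0 3.6 0; 1 0 0 4.9 0; 1 0 0 4.9 0; 1 0 0 4.9 0"

```text
t: 32.88
tcp_pos: [647.5, -36.2, 212.3]
tcp_rot: [175.9, 1.3, 104.8]
wrist_force: [-0.7, -0.4, -1.0]
gripper_width: 85.3
```

```bash
python3 - <<'E'
from h import *
np.set_printoptions(precision=1,suppress=True,linewidth=160)
st();placed((57,19,-19,-57)); a=snap('scene'); s=load('wrist')
can=np.zeros((375,800,3),np.uint8); can[:,:500]=cv2.resize(s['img'],(500,375)); can[:300,500:]=cv2.resize(a['img'][170:290,190:310],(300,300)); save(can,'pl4.png')
E
```

```text
t 32.9 tcp [647.5 -36.2 212.3] [175.9   1.3 104.8] w 85.3
((632.1563110351562, 21.79296875), (82.19217681884766, 158.5686492919922), 14.770169258117676)
57 1561 55.64969559287062 [-25.1  33.6] 33.89228914918626
19 1379 19.425134459649588 [-27.8  31.2] 34.05743618346012
-19 1227 -18.416571335394075 [-28.5  29.9] 33.99561769982386
-57 1112 -56.01112302891711 [-29.1  30.1] 34.02383657415111
```

View pics/pl4.png

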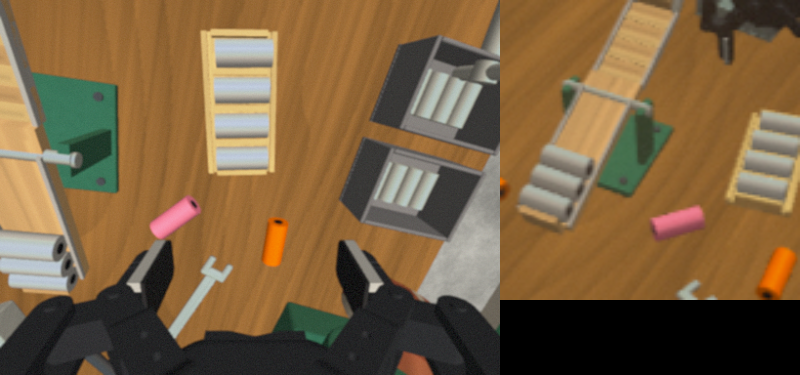

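All four compartments are filled: tops at 34 mm, and offsets within 4.3 mm along and 1 mm across. The three excess spacers are still in the channel. Now I'll clear them, uppermost first.

Call:
apply_moves:
  series: "1 -1 -0.6 0 -2; 1 -2 -1.2 0 -4; 1 -3 -1.8 0 -6; 1 -4 -2.5 0 -8; 1 -5 -3.1 -0.2 -8.4; 1 -6 -3.7 -0.8 -8.4; 1 -6.68 -4.23 -1.8 -8.4; 1 -6.68 -4.23 -3 -8.4; 1 -6.68 -4.23 -4 -8.4; 1 -6.68 -4.23 -4.5 -8.4; 1 -6.68 -4.23 -4.66 -8.4; 1 -6.68 -4.23 -4.66 -8.4; 1 -6.68 -4.23 -4.66 -8.4; 0.2 -6.68 -4.23 -4.66 -8.4; 0.2 -6.68 -4.23 -4.66 -8.4; 0.2 -6.68 -4.23 -4.66 -8.4; 0.2 -6.68 -4.23 -4.66 -8.4; 0.2 -6.68 -4.23 -4 -8.4; 0.2 -6.68 -4.23 -3 -8.4; 0.2 -6.68 -4.23 -2.4 -8.4"

```text
t: 34.65
tcp_pos: [444.5, -163.1, 137.0]
tcp_rot: [176.4, 1.2, 96.4]
wrist_force: [1.0, -0.5, 0.2]
gripper_width: 58.7
```

```bash
python3 - <<'E'
from h import *
np.set_printoptions(precision=1,suppress=True,linewidth=160)
st();held(snap('wrist'));st()
E
```

```text
t 34.6 tcp [ 444.5 -163.1  137. ] [176.4   1.2  96.4] w 58.7
held: n 4902 off tool-x -0.3 z 4.9 rms 0.53 world shift [ 0.  -0.3]
t 34.7 tcp [ 446.8 -163.9  140.3] [176.1   1.4  96.4] w 58.6
```

Call:
apply_moves:
  series: "0.2 0 0 1 0; 0.2 0 0.3 2.1 0; 0.2 0 1.2 3 0; 0.2 0 2.4 3.15 0; 0.2 0 3.7 3.15 0; 0.2 0 5 3.15 0; 0.2 0 6.3 3.15 0; 0.2 0 7.6 3.15 0; 0.2 0.05 8.9 3.15 0; 0.2 0.1 10.2 3.15 0; 0.2 0.15 11.5 3.15 0; 0.2 0.2 12.8 2.9 0; 0.2 0.26 14 2.3 0; 0.2 0.26 15.1 1.5 0; 0.2 0.26 16.1 0.6 0; 0.2 0.26 16.8 -0.5 0; 0.2 0.26 16.8 -1.6 0; 0.2 0.26 16.8 -2.6 0; 0.2 0.26 16.8 -2.6 0; 0.2 0.26 16.8 -2.6 0"

```text
t: 36.37
tcp_pos: [452.7, 338.6, 60.3]
tcp_rot: [176.4, 1.6, 96.4]
wrist_force: [-0.1, 0.3, 0.2]
gripper_width: 58.6
```

Call:
apply_moves:
  series: "0.2 0.06 0.05 -0.6 0; 0.2 0.06 0.05 -1.2 0; 0.2 0.06 0.05 -1.5 0; 0.2 0.06 0.05 -1.52 0; 0.2 0.06 0.05 -1.52 0; 0.65 0.06 0.05 -1.52 0; 0.65 0.06 0.05 -1.52 0; 0.65 0.06 0.05 -1.52 0; 0.65 0.06 0.05 -1.2 0; 0.65 0.06 0.05 -0.4 0; 1 0.06 0 0.8 0; 1 0.06 -0.2 2.1 0; 1 0.06 -0.6 3.4 0; 1 0.06 -1.2 4.6 0; 1 0.06 -2.2 5.7 0; 1 0 -3.4 5.9 0; 1 0 -4.7 5.9 0; 1 0 -5 5.9 0; 1 0 -5 5.9 0"

```text
t: 37.95
tcp_pos: [452.6, 186.3, 239.0]
tcp_rot: [176.3, 1.5, 96.2]
wrist_force: [-0.1, -0.3, -0.1]
gripper_width: 85.2
```

```bash
python3 - <<'E'
from h import *
np.set_printoptions(precision=1,suppress=True,linewidth=160)
st(); s=snap('wrist'); P=cloud(s)
m=(P[...,2]>22)&(P[...,2]<40)&(P[...,0]>400)&(P[...,0]<510)&(P[...,1]>255)&(P[...,1]<392); q=P[m]; print(len(q),q.min(0),q.max(0))
a=snap('scene');print(a['img'].shape);B=tob(cloud(a).reshape(-1,3))
for x0 in range(-178,-60,6):
        m=(B[:,0]>x0)&(B[:,0]<x0+6)&(abs(B[:,1])<20)&(B[:,2]>-20)&(B[:,2]<75)
        if m.sum()>2: print(x0+3,np.percentile(B[m,2],[50]),end=' | ')
E
```

```text
t 38.0 tcp [452.6 186.3 239. ] [176.3   1.5  96.2] w 85.2
1567 [427.3 323.7  22. ] [488.6 354.7  33.8]
(384, 512, 3)
-175 [25.7] | -169 [28.2] | -163 [31.2] | -157 [31.7] | -151 [27.5] | -145 [24.6] | -139 [29.7] | -133 [31.1] | -127 [30.5] | -121 [26.7] | -115 [3.7] | -109 [3.5] | -103 [3.] | -97 [3.3] | -91 [3.4] | -85 [2.7] | -79 [2.6] | -73 [3.5] | -67 [2.9] | -61 [3.5] |
```

Call:
apply_moves:
  series: "1 0 -1 0 0; 1 0 -2.3 0 0; 1 0 -3.6 0 0; 1 0 -4.9 0 0; 1 0 -6.2 0 0; 1 0 -7.5 0 0; 1 0 -8.8 0 0; 1 -0.1 -10 -0.5 0; 1 -0.13 -11.1 -1.4 0; 1 -0.13 -12 -2.5 0; 1 -0.13 -12.56 -3.7 0; 1 -0.13 -12.56 -4.8 0; 1 -0.13 -12.56 -5.6 0; 1 -0.13 -12.56 -5.88 0; 1 -0.13 -12.56 -5.88 0; 1 -0.13 -12.56 -5.88 0; 0.2 -0.13 -12.56 -5.88 0; 0.2 -0.13 -12.56 -5.88 0; 0.2 -0.13 -12.56 -5.88 0; 0.2 -0.13 -12.56 -5.88 0"

```text
t: 39.72
tcp_pos: [451.0, -188.1, 63.6]
tcp_rot: [176.0, 1.6, 96.4]
wrist_force: [1.3, 1.8, 4.3]
gripper_width: 58.4
```

Call:
apply_moves:
  series: "0.2 0 0 0.6 0; 0.2 0 0 1.6 0; 0.2 0 0 2.8 0; 0.2 0 0.2 4 0; 0.2 0 0.8 5.2 0; 0.2 0 1.8 5.7 0; 0.2 0 3.1 5.7 0; 0.2 0 4.4 5.7 0; 0.2 0 5.7 5.7 0; 0.2 0 7 5.7 0; 0.2 0 8.3 5.7 0; 0.2 0 9.6 5.7 0; 0.2 0.07 10.9 5.7 0; 0.2 0.07 12.2 5.7 0; 0.2 0.07 13.4 5.2 0; 0.2 0.07 14.5 4.4 0; 0.2 0.07 15.5 3.4 0; 0.2 0.07 16.33 2.3 0; 0.2 0.07 16.33 1.2 0; 0.2 0.07 16.33 0.6 0"

```text
t: 41.38
tcp_pos: [450.7, 302.0, 77.7]
tcp_rot: [176.3, 1.7, 96.6]
wrist_force: [-1.9, 0.0, -0.3]
gripper_width: 58.5
```

```bash
python3 - <<'E'
from h import *
np.set_printoptions(precision=1,suppress=True,linewidth=160)
held(snap('wrist'));st()
E
```

```text
held: n 4619 off tool-x -0.6 z 6.1 rms 0.53 world shift [ 0.1 -0.6]
t 41.4 tcp [449. 300.  75.] [176.6   1.9  96.5] w 58.0
```

Call:
apply_moves:
  series: "0.2 0.15 0.05 -0.8 0; 0.2 0.15 0.05 -1.5 0; 0.2 0.15 0.05 -1.9 0; 0.2 0.15 0.05 -2.03 0; 0.2 0.15 0.05 -2.03 0; 0.65 0.15 0.05 -2.03 0; 0.65 0.15 0.05 -2.03 0; 0.65 0.15 0.05 -2.03 0; 0.65 0.15 0.05 -1.7 0; 0.65 0.15 0.05 -0.9 0; 1 0.1 0 0.3 0; 1 0.1 -0.2 1.6 0; 1 0.1 -0.6 2.9 0; 1 0.1 -1.2 4.1 0; 1 0.1 -2.2 5.2 0; 1 0.1 -3.4 5.4 0; 1 0.1 -4 5.4 0; 1 0.1 -4 5.4 0"

```text
t: 42.93
tcp_pos: [452.3, 177.1, 239.9]
tcp_rot: [176.4, 1.9, 96.3]
wrist_force: [0.5, 0.6, -0.3]
gripper_width: 85.2
```

```bash
python3 - <<'E'
from h import *
np.set_printoptions(precision=1,suppress=True,linewidth=160)
st(); s=snap('wrist'); P=cloud(s)
m=(P[...,2]>22)&(P[...,2]<40)&(P[...,0]>400)&(P[...,0]<510)&(P[...,1]>255)&(P[...,1]<392); q=P[m]; print(len(q),np.histogram(q[:,1],np.arange(250,400,10))[0],q[:,2].max())
a=snap('scene');B=tob(cloud(a).reshape(-1,3))
for x0 in range(-178,-60,6):
        m=(B[:,0]>x0)&(B[:,0]<x0+6)&(abs(B[:,1])<20)&(B[:,2]>-20)&(B[:,2]<75)
        if m.sum()>2: print(x0+3,np.percentile(B[m,2],[50]),end=' | ')
E
```

```text
t 42.9 tcp [452.3 177.1 239.9] [176.4   1.9  96.3] w 85.2
2760 [  0   0   0 209 568 539 115 247 677 404   1   0   0   0] 34.19673115288084
-175 [24.5] | -169 [28.2] | -163 [30.4] | -157 [30.1] | -151 [26.6] | -139 [3.] | -133 [2.4] | -127 [2.7] | -121 [2.] | -115 [2.8] | -109 [2.3] | -103 [2.7] | -97 [3.3] | -91 [1.9] | -85 [2.9] | -79 [2.1] | -73 [2.2] | -67 [2.3] | -61 [2.3] |
```

Call:
apply_moves:
  series: "1 0 -1.2 0 0; 1 0 -2.5 0 0; 1 0 -3.8 0 0; 1 0 -5.1 0 0; 1 0 -6.4 0 0; 1 0 -7.7 0 0; 1 0 -9 0 0; 1 0 -10.2 -0.5 0; 1 0 -11.3 -1.4 0; 1 0 -12.3 -2.5 0; 1 0 -13.12 -3.7 0; 1 0 -13.12 -4.9 0; 1 0 -13.12 -5.8 0; 1 0 -13.12 -6.23 0; 1 0 -13.12 -6.23 0; 1 0 -13.12 -6.23 0; 0.2 0 -13.12 -6.23 0; 0.2 0 -13.12 -6.23 0; 0.2 0 -13.12 -6.23 0; 0.2 0 -13.12 -6.23 0"

```text
t: 44.7
tcp_pos: [453.9, -214.1, 53.4]
tcp_rot: [176.3, 1.9, 96.5]
wrist_force: [0.6, 2.9, 6.5]
gripper_width: 58.6
```

Call:
apply_moves:
  series: "0.2 0 0 0.6 0; 0.2 0 0 1.6 0; 0.2 0 0 2.8 0; 0.2 0 0.2 4 0; 0.2 0 0.8 5.2 0; 0.2 0 1.8 6 0; 0.2 0 3.1 6 0; 0.2 0 4.4 6 0; 0.2 0 5.7 6 0; 0.2 0 7 6 0; 0.2 0 8.3 6 0; 0.2 0 9.6 6 0; 0.2 0 10.9 6 0; 0.2 0 12.2 6 0; 0.2 0 13.4 5.6 0; 0.2 0 14.5 4.8 0; 0.2 0 15.5 3.8 0; 0.2 0 16.07 2.7 0; 0.2 0 16.07 1.6 0; 0.2 0 16.07 1 0"

```text
t: 46.37
tcp_pos: [451.7, 268.5, 80.2]
tcp_rot: [176.5, 2.0, 96.6]
wrist_force: [0.1, -1.5, -0.6]
gripper_width: 58.4
```

```bash
python3 - <<'E'
from h import *
np.set_printoptions(precision=1,suppress=True,linewidth=160)
held(snap('wrist'));st()
E
```

```text
held: n 4636 off tool-x -0.9 z 6.4 rms 0.53 world shift [ 0.1 -0.9]
t 46.4 tcp [450.  266.8  77.6] [176.7   2.2  96.6] w 58.6
```

Call:
apply_moves:
  series: "0.2 0.13 0.07 -0.4 -4; 0.2 0.13 0.07 -1.2 -4; 0.2 0.13 0.07 -1.8 -4; 0.2 0.13 0.07 -2.1 -4; 0.2 0.13 0.07 -2.12 -4; 0.2 0.13 0.07 -2.12 -4; 0.65 0.13 0.07 -2.12 -4; 0.65 0.13 0.07 -2.12 -4; 0.65 0.13 0.07 -2.12 -4; 0.65 0.13 0.07 -1.8 -4; 0.65 0.13 0.07 -1 -4; 1 0.1 0.07 0.2 -4; 1 -0.4 0 1.5 -4; 1 -1 0 2.8 -4; 1 -2 0 4 -4; 1 -3 0 5.1 -4; 1 -4 0 5.4 -4; 1 -5 0 5.4 -4; 1 -5 0 5.4 -4; 1 -5 0 5.4 -4"

```text
t: 48.08
tcp_pos: [299.1, 267.0, 241.2]
tcp_rot: [176.6, 2.0, 92.7]
wrist_force: [0.4, -0.2, -0.3]
gripper_width: 85.0
```

```bash
python3 - <<'E'
from h import *
np.set_printoptions(precision=1,suppress=True,linewidth=160)
st(); s=snap('top'); a=snap('scene')
can=np.zeros((600,800,3),np.uint8); can[:300,:]=cv2.resize(s['img'][100:250,100:500],(800,300)); can[300:,:400]=cv2.resize(a['img'][130:280,180:380],(400,300)); can[300:,400:]=cv2.resize(a['img'][140:200,250:330],(400,300)); save(can,'end.png')
P=cloud(a)
m=(P[...,2]>22)&(P[...,2]<42)&(P[...,0]>415)&(P[...,0]<495)&(P[...,1]>252)&(P[...,1]<395); q=P[m]; print(len(q),np.histogram(q[:,1],np.arange(240,400,10))[0],q[:,2].max()); print(tray(s))
B=tob(P.reshape(-1,3)); print([np.median(B[(abs(B[:,0]-x)<5)&(abs(B[:,1])<20)&(abs(B[:,2])<40),2]) for x in(-160,-130,-100,-50,20)])
E
```

```text
t 48.1 tcp [299.1 267.  241.2] [176.6   2.   92.7] w 85.0
238 [ 0 26 34  9 35 32 13  3 38 37  8  2  0  0  0] 38.96260724955316
((630.540283203125, 20.022682189941406), (82.67229461669922, 157.94447326660156), np.float32(104.972305), [array([615.8,  75.1]), array([625.6,  38.4]), array([635.4,   1.7]), array([645.3, -35. ])])
[np.float64(1.4483776871504046), np.float64(2.5891349516289432), np.float64(2.9981284467958025), np.float64(2.482288325246451), np.float64(2.8604839807863622)]
```

View pics/end.png

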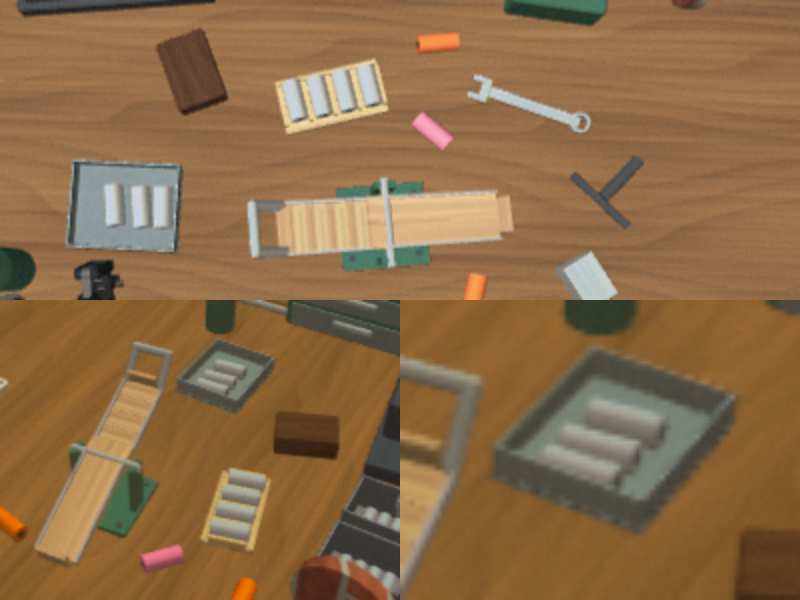

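Final view: four spacers in the tray, three flat on the bin floor, the board empty and tipped back, and the arm clear. I'm handing in.

```bash
python3 -c "
from plant import ticket
print(ticket.sign_off())"
```

```text
the job is handed in; nothing more can be done
None
```

The job is handed in at about 48 s of the 210 s allowed; sign-off gives no verdict. Four spacers are in the tray, one per compartment. The other three are on the bin floor, and the board is tipped back and empty.

- **Counting:** After one full tilt forward and back, all four pockets were filled. Two excess spacers did not roll home: one perched over pockets 3 and 4, and one jumped the end wall into the gap by the handle. I picked both up and laid them in the channel. Depth then showed four spacers in the pockets and three in the channel.
- **Tray:** All four spacers lie flat with their tops at 34 mm. Offsets are about 4 mm along the axis in compartment 1 and at most 2 mm in the others; across the compartments all are within about 1 mm. The limit is 9 mm.
- **Bin and bench:** The last picture shows three spacers flat on the bin floor. The channel and pockets are empty, the tray is in place, and the arm is clear. The wrench, gauge case and chuck key look unmoved. The bottle was only partly in that last crop, but the arm was never brought near it.

**Disagreements:**
- The wrist camera read about 3.5 mm off along the jaw direction. That caused the 4 mm shift in compartment 1; I corrected for it afterwards.
- The tool tilted by up to about 4° over the run, and the measured x position was sometimes 3–5 mm from what I commanded. Neither affected the result.

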